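# Refilled ink bottle back into the latched canister

## Robot

A 6-joint arm with a two-finger parallel gripper is mounted at the origin on the work surface. World frame = base frame: x ahead of the robot, y to its left, z up, the work surface at z = 0. Lengths are in m, angles in rad, forces in N, time in s.
With the tool pointing down it reaches from about 0.35 to 0.85 m from the base axis. Payload 8.1 kg.
Tool frame: the origin (TCP) lies between the finger pads; the fingertips stand 11 mm ahead of it and the grasp point (between the pads) lies 8 mm behind it (tips_ahead is the z of the fingertips in the tool frame, in m); z points along the fingers, y is the line along which they close (so a half turn about z gives the same grasp; the last joint's range is limited). The gripper opens to 93 mm and grips with 3 to 60 N. Pads are 15 mm wide; open, the fingers measure 128 mm over their backs; the gripper's body (75 mm by 188 mm) begins 65 mm behind the grasp point.
Start: joints at [1.26, 0.13, 1.488, -0, 1.523, -0.085], TCP at [0.134, 0.585, 0.23] pointing down, gripper open.
Joint ranges: [-2.96, 2.96], [-0.89, 2.26], [0.02, 2.5], [-1.34, 4.48], [0, 2.73], [-2.66, 2.66]. Speed limits (rad/s): [2.39, 2.39, 2.79, 3.14, 3.14, 3.14].

## Interface

Orientations are given as a rotation vector (axis times angle).
In Python, from plant import read_state, read_camera, close_job, tips_ahead gives the robot as it stands. The module is installed in compiled form; this text tells all that it offers.
- The arm moves only by the tool move_arm, never from a script. Its argument "plan" is a list of rows, each a list of 7 numbers: the turn, a rotation vector about the tool's x, y, z in units of 6 degrees (1.0 is 6 degrees), then the shift along the tool's x, y, z in units of 25 mm (1.0 is 25 mm), then the finger opening in mm, from 0 to 93. A call has exactly 10 rows; each row shifts and turns the commanded pose from where the row before left it, along the tool's axes as they then stand; what a row does not reach is not made up. A row lasts 1/10 s, in which the tool goes at most 50 mm and 8.59 degrees, less where a joint would pass 70% of its speed; a pose out of reach is approached as far as the arm can. A call is refused whole if a number of a shift passes 1 or a number of a turn 1, either way. A call with a gripper value outside its range is refused whole. The fingers move at their own pace and stop on an object; "force" is the grip in N (left out, the last holds). Time passes only in rows, so rows that do not move let the fingers close, or fill a call up. It gives the time, the measured TCP pose, the force, the opening and the grip force at its end, in the units of the state.
- read_state(): the state, without advancing time (a new reading comes with each control period).
- read_camera(name): name is "scene" or "side" or "wrist"; returns a dict with "frame" (420x560x3 uint8, red, green, blue), "z_map" (420x560 float32, m along the optical axis (not along the pixel's ray), 0 where there is no reading), "fx", "fy", "cx", "cy" (pixels), "rvec" (rotation vector, rad) and "tvec" (3), from world to camera coordinates, as OpenCV has them. Camera axes: x right, y down, z forward; pixel columns grow to the right and rows downward; lengths in m; the calibration is good to about 2 mm. A picture is of the moment at which its call begins.
- close_job(): hands the job in; it is judged then, once.
The state is a dict: "t": time; "q": joint angles; "dq": joint speeds; "joint_torque": joint torques, N m; "tool_pos": TCP position; "orientation": TCP orientation; "force": force on the tool from outside, world axes, zero at the start; "wrist_torque": the same for the moment, N m; "opening": finger opening in m; "gripper_force": force on a finger pad.
Only numpy, scipy, OpenCV 4.12 (cv2) and the standard library are available. Lean on these libraries where they do the work, as an engineer would, in place of code of your own. Each camera call takes 0.05 s, during which the arm holds its last target. There are 200 camera calls.

## Task

Swing the red latch lever of the blue ink canister aside and then open its white lid until it stays up. Take the orange ink bottle from the sloping wire stand, stand it upright on the green cutting mat and let go, then take it again and lower it gently, without dropping it, upright into one of the two free places of the ring inside the canister, nestled beside the other bottles so that one more would still fit; leave the canister open and the other bottles, the mug, the tape roll and the coasters where they stand.

Things in the scene. Friction and masses are not known exactly. Their poses are not given: they have to be found in the camera images.
- drum: Round blue metal ink canister fixed to the counter, outside diameter 140 mm, wall 5 mm, floor 5 mm thick, rim 72 mm above the counter. Origin at the centre of its underside on the counter, z up; the lid's hinge is on its +x side and the latch on its -x side. Inside stand five ink bottles like the orange one, 42 mm from centre to centre in a hexagonal pattern: one at the centre, four in the ring of six; the two ring places towards the latch are free.
- latch (a joint): Red swing latch at the canister's front. It turns in the horizontal plane about an upright pin; 0 = closed (its nose lies over the lid's steel tab and blocks the lid, the handle points straight out from the canister along the canister's -x), growing as it swings counter-clockwise seen from above, to 1.65 rad at the stop; starts closed or up to 0.12. Beyond about 1.2 rad the lid is free and clear. It has a little friction (under 2 N at the knob) and stays where it is left.
- latch_knob (a point): Middle of the upright round red knob (18 mm diameter, 36 mm tall, its axis vertical) on the end of the latch handle, 65 mm from the pivot; the 10 mm thick lever lies directly below the knob. z of this point is 109.5 mm above the counter.
- latch_pivot (a point): Point on the vertical pivot axis of the latch, at the height of the lever's underside; 100 mm from the canister's axis, on its -x side.
- lid (a joint): White domed lid, 142 mm across, 42 mm high, hinged at the canister's rim on its +x side, axis along the canister's y; 0 = closed, growing as its front (latch side) rises and goes over backwards, upright at 1.57, stop at 1.8. A steel tab 18 mm wide at its front reaches 92 mm from the canister's axis. The hinge is stiff (about 4 N at the bar handle) and the lid stays where it is left.
- lid_bar (a point): Middle of the lid's straight black bar handle: round, 10 mm thick, 64 mm long between its two posts, parallel to the canister's y, its axis 40 mm above the lid's top (35 mm free gap below the bar). With the lid closed it is 56 mm from the canister's axis on the -x side and 154 mm above the counter.
- lid_hinge (a point): Middle of the lid's hinge axis, on the canister's +x side 74 mm from its axis, 72 mm above the counter; the axis runs along the canister's y.
- gap_a (a point): Free ring place nearer the canister's +y side: point on the canister's inner floor (5 mm above the counter) at the centre of that place, 42 mm from the canister's axis. A bottle there has about 4 mm to spare to its neighbours and the wall. Axes as the canister's; both neighbours lie towards +x (30 degrees either side), so fingers that close along the canister's y pass clear of their caps.
- gap_b (a point): The other free ring place, on the canister's -y side; as gap_a. The two are 42 mm apart; either may be used.
- bottle_mid (a point): Centre (half-way up) of the orange ink bottle: rigid, 0.15 to 0.28 kg, 100 mm tall; round white body 38 mm diameter with a flat foot, up to 66 mm, then a narrow orange cap 24 mm diameter from 70 to 100 mm, to hold it from above between its neighbours. z runs from foot to cap. It starts leaning in the stand at 45 degrees, cap up and away from the robot, both sides of the body free for fingers.
- stand: Sloping stand fixed to the counter: two steel rods under the bottle, a foot stop at its lower end, black base plate 130 x 60 mm. Origin at the centre of the base's underside; +x is the way the bottle's cap leans.
- mat_center (a point): Centre of the upper face of the green cutting mat, 150 x 150 mm, 3 mm thick, fixed to the counter; its upper face is 3 mm above the counter, z up.
- mug_mid (a point): Centre (half-way up) of a white mug, 82 mm across, 95 mm tall; leave alone.
- tape_mid (a point): Centre of a yellow roll of tape lying flat, 96 mm across, 24 mm tall; leave alone.
- coasters_mid (a point): Centre of a stack of cork coasters, 94 mm across, 30 mm tall; leave alone.
- ink1: Ink bottle with a blue cap, same size as the orange one, loose, standing at the canister's centre; origin at the centre of its foot, z up its axis. Leave it standing.
- ink2: Ink bottle with a yellow cap, same size as the orange one, loose, standing in the ring on the canister's +y side; origin at the centre of its foot, z up its axis. Leave it standing.
- ink3: Ink bottle with a black cap, same size as the orange one, loose, standing in the ring, +x and a little to +y; origin at the centre of its foot, z up its axis. Leave it standing.
- ink4: Ink bottle with a red cap, same size as the orange one, loose, standing in the ring, +x and a little to -y; origin at the centre of its foot, z up its axis. Leave it standing.
- ink5: Ink bottle with a green cap, same size as the orange one, loose, standing in the ring on the canister's -y side; origin at the centre of its foot, z up its axis. Leave it standing.
There are look-alikes about, which are no part of the job. Several things look just like the part that bears mat_center: the one meant starts farthest to the robot's right. What is shaped like the part that bears bottle_mid but purple is not meant.

How it is judged:
On the way, in this order (a step that is already met when the one before it is completed fails the run):
1. the latch lever is swung aside while the lid is still shut (value of joint latch above 1.2 rad and value of joint lid below 0.1 rad), for 0.1 s.
2. the lid is open, the latch still aside (value of joint lid above 1.35 rad and value of joint latch above 1.1 rad), for 0.2 s.
3. the orange bottle stands upright on the cutting mat, let go (angle between bottle_mid's own z axis and vertical below 0.06 rad and height (world z) of bottle_mid between 0.05 and 0.056 m and x of bottle_mid in the frame of mat_center between -0.075 and 0.075 m and y of bottle_mid in the frame of mat_center between -0.075 and 0.075 m and contact force between the fingers and bottle below 0.1 N and linear speed of bottle below 0.03 m/s), for 0.3 s.
At the end, for the whole second after the job is handed in: The orange bottle stands upright (within 0.08 rad) on the canister's floor, its axis within 10 mm of the centre of either free place, released and at rest; the lid is open beyond 1.3 rad, the latch aside beyond 1.1 rad, and the five other bottles stand upright on the canister's floor ((horizontal distance between bottle_mid and gap_a below 0.01 m or horizontal distance between bottle_mid and gap_b below 0.01 m) and angle between bottle_mid's own z axis and vertical below 0.08 rad and height (world z) of bottle_mid between 0.051 and 0.059 m and linear speed of bottle below 0.02 m/s and contact force between the fingers and bottle below 0.1 N and value of joint latch above 1.1 rad and value of joint lid above 1.3 rad and angle between each of ink1, ink2, ink3, ink4, ink5's own z axis and vertical below 0.1 rad and height (world z) of each of ink1, ink2, ink3, ink4, ink5 below 0.009 m); the robot touches nothing.
It fails at once if a bystander (mug, tape roll, coasters) is moved by more than 25 mm (distance of any of mug_mid, tape_mid, coasters_mid from where it was at the start of the episode above 0.025 m).
It fails at once if another bottle is knocked over or moved out of its place by more than 15 mm (distance of any of ink1, ink2, ink3, ink4, ink5 from where it was at the start of the episode above 0.015 m or angle between any of ink1, ink2, ink3, ink4, ink5's own z axis and vertical above 0.4 rad).
It fails at once if the orange bottle is dropped or slammed into the canister (over 60 N) (contact force between bottle and drum above 60 N).
It also fails if it takes over 72 s, if anything falls off the work surface, if the arm or the gripper's body presses on something with over 40 N, if the wrist force passes 120 N, or if a joint passes its speed limit or range.

## Working session

There is one attempt and no reset: what is moved stays moved. The work goes in short steps, Python scripts to look and compute and a tool call to move; the robot and the scene stay as the last step left them, time stands still between calls to the robot, and variables do not carry over. Pictures are saved under pics/ and viewed, at most 10 in all, crops included, and the job is handed in when it is done.

Besides the shell and the picture viewer there is one more tool, called after "Request:" as name(argument=value, ...) on one line, values as JSON. move_arm: Moves the arm, as the interface text tells. Its arguments: {"type":"object","properties":{"plan":{"type":"array","items":{"type":"array","items":{"type":"number"}}},"force":{"type":"number"}},"required":["plan"]}

```bash
mkdir -p pics; cat > h.py <<'E'
import numpy as np, cv2, pickle
from scipy.spatial.transform import Rotation as R
from plant import read_state, read_camera, close_job, tips_ahead
def grab(n):
    c=read_camera(n); c['Rm']=R.from_rotvec(np.array(c['rvec']).ravel()).as_matrix(); c['t']=np.array(c['tvec']).ravel(); return c
def cloud(c):
    z=c['z_map']; v,u=np.indices(z.shape)
    p=np.stack([(u-c['cx'])/c['fx']*z,(v-c['cy'])/c['fy']*z,z],-1)
    return (p-c['t'])@c['Rm']   # R^T (p-t)
def ray(c,u,v,h):
    d=np.array([(u-c['cx'])/c['fx'],(v-c['cy'])/c['fy'],1])@c['Rm']; o=-c['t']@c['Rm']
    return o+d*(h-o[2])/d[2]
def proj(c,P):
    p=c['Rm']@np.array(P)+c['t']; return p[0]/p[2]*c['fx']+c['cx'],p[1]/p[2]*c['fy']+c['cy']
def save(c,n): cv2.imwrite('pics/'+n,c['frame'][:,:,::-1])
E
python3 - <<'E'
from h import *
a=grab('scene');b=grab('side')
pickle.dump((a,b),open('v0.pkl','wb'))
save(a,'a.png');save(b,'b.png')
print(read_state(),tips_ahead)
for c in(a,b): print(-c['t']@c['Rm'], c['Rm'])
E
```

```text
{'t': 0.1, 'q': array([ 1.25957618e+00,  1.31068620e-01,  1.48915655e+00, -2.57807676e-05,
        1.52297198e+00, -8.53761929e-02]), 'dq': array([-3.42543017e-04,  3.34380237e-04, -4.18543734e-03, -1.21218378e-03,
       -1.28080103e-03,  6.33881455e-06]), 'joint_torque': array([ 2.01860785e-03, -5.61337996e+01, -4.93095660e+01,  7.70624634e-02,
        2.92063330e-02, -1.01029689e-04]), 'tool_pos': array([0.13418371, 0.58431175, 0.22871008]), 'orientation': array([-3.53966554e-01, -3.12129438e+00,  2.47869118e-03]), 'force': array([ 7.19528066e-02, -4.62140486e-01,  7.21369222e-05]), 'wrist_torque': array([-0.00503967, -0.00850652, -0.04644961]), 'gripper_force': 0.0, 'opening': 0.0925588429451693} 0.011
[ 0.80456996 -0.4847442   0.87447129] [[ 0.88221942  0.4708376  -0.00092107]
 [ 0.38894285 -0.729871   -0.56214926]
 [-0.26535327  0.49558075 -0.82703528]]
[0.50288731 0.68208423 0.55860275] [[-0.99739807 -0.06767055 -0.02485549]
 [-0.0151455   0.53377904 -0.84548835]
 [ 0.070482   -0.842912   -0.53341509]]
```

View pics/a.png

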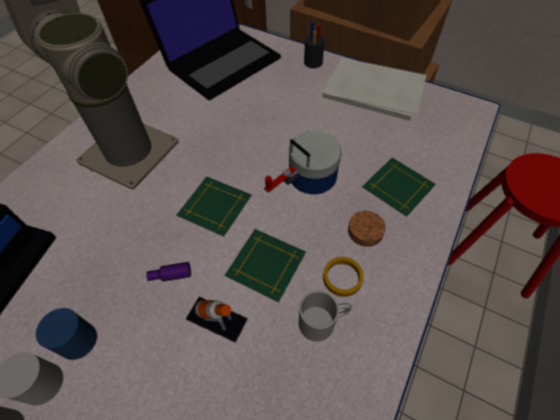

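View pics/b.png

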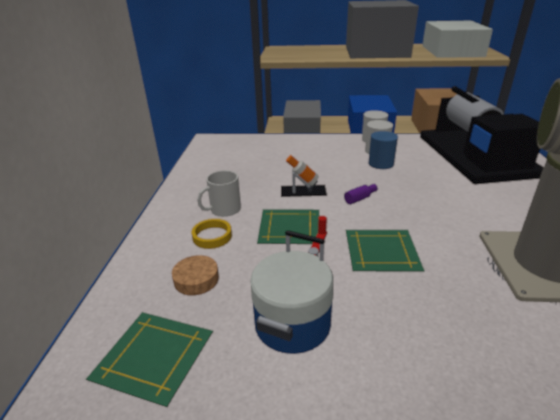

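Scene view: canister at (315,160), knob at (268,184), bottle in its stand at (213,312), a purple look-alike at (170,272), and mats at (215,205), (266,263) and (399,186). Now the positions.

```bash
python3 - <<'E'
from h import *
a,b=pickle.load(open('v0.pkl','rb'))
def comps(c,m,h,name,amin=30):
    n,l,s,ce=cv2.connectedComponentsWithStats(m.astype(np.uint8))
    P=cloud(c)
    for i in range(1,n):
        if s[i,4]>=amin:
            q=P[(l==i)&(c['z_map']>0)]
            print(name,'px',ce[i].round(1),'area',s[i,4],'ray',ray(c,*ce[i],h).round(4),'med',np.median(q,0).round(4),'min',np.percentile(q,2,axis=0).round(3),'max',np.percentile(q,98,axis=0).round(3))
for nm,c in(('scene',a),('side',b)):
    hsv=cv2.cvtColor(c['frame'],cv2.COLOR_RGB2HSV);H,S,V=cv2.split(hsv)
    print(nm)
    comps(c,cv2.morphologyEx(((H>55)&(H<90)&(S>90)).astype(np.uint8),cv2.MORPH_CLOSE,np.ones((7,7))),0.003,'green',500)
    comps(c,((H<4)|(H>175))&(S>180)&(V>80),0.11,'red')
    comps(c,(H>=5)&(H<14)&(S>190)&(V>100),0.05,'orange',15)
    comps(c,(H>135)&(H<160)&(S>90),0.02,'purple')
    P=cloud(c)
    # horizontal-ish high surface of the lid
    m=(P[...,2]>0.07)&(P[...,2]<0.12)&(S<60)&(V>80)
    comps(c,m,0.1,'lid',300)
    comps(c,(P[...,2]>0.135)&(P[...,2]<0.17)&(P[...,0]<1)&(V<70),0.154,'bar',20)
    comps(c,(P[...,2]>0.002)&(P[...,2]<0.013)&(V<50)&(abs(P[...,1])<.6)&(P[...,0]<1),0.006,'base',60)
E
```

```text
scene
green px [398.6 186. ] area 2056 ray [0.7665 0.257  0.003 ] med [0.767  0.2554 0.0047] min [0.691 0.184 0.001] max [0.839 0.331 0.008]
green px [214.1 205.5] area 2288 ray [ 0.3421 -0.0459  0.003 ] med [ 0.343  -0.0474  0.0051] min [ 0.272 -0.113  0.002] max [0.411 0.026 0.008]
green px [265.6 264.5] area 3097 ray [ 0.5555 -0.134   0.003 ] med [ 0.5562 -0.1355  0.005 ] min [ 0.485 -0.201  0.002] max [ 0.624 -0.062  0.008]
red px [536.4 183.1] area 2767 ray [1.0727 0.3367 0.11  ] med [ 1.2048  0.7309 -0.2588] min [ 1.105  0.6   -0.264] max [ 1.284  0.888 -0.254]
red px [276.9 181.3] area 98 ray [0.4963 0.0363 0.11  ] med [0.4894 0.0491 0.0931] min [0.477 0.014 0.09 ] max [0.501 0.074 0.107]
orange px [225.3 310. ] area 79 ray [ 0.546  -0.2899  0.05  ] med [ 0.5646 -0.3038  0.1093] min [ 0.558 -0.313  0.101] max [ 0.572 -0.294  0.116]
purple px [170. 272.] area 541 ray [ 0.3673 -0.2664  0.02  ] med [ 0.3763 -0.2698  0.0356] min [ 0.331 -0.303  0.023] max [ 0.412 -0.237  0.042]
lid px [317.2 150. ] area 1418 ray [0.5365 0.1885 0.1   ] med [0.5434 0.1782 0.1157] min [0.479 0.114 0.
[... 3702 characters left out ...]

bar px [444.8 101.2] area 66 ray [ 0.0696 -0.6358  0.154 ] med [ 0.064  -0.6558  0.1477] min [ 0.047 -0.662  0.136] max [ 0.075 -0.649  0.16 ]
bar px [506.6 126.2] area 1325 ray [-0.0348 -0.4071  0.154 ] med [-0.0248 -0.373   0.1639] min [-0.102 -0.498  0.136] max [ 0.038 -0.345  0.17 ]
bar px [546.2 208.7] area 508 ray [0.0647 0.0249 0.154 ] med [0.0645 0.0247 0.1518] min [ 0.051 -0.015  0.136] max [0.07  0.047 0.169]
bar px [303.5 236.4] area 215 ray [0.5137 0.1272 0.154 ] med [0.5145 0.1299 0.1566] min [0.482 0.117 0.15 ] max [0.544 0.143 0.159]
base px [303.4 190.7] area 344 ray [ 0.5229 -0.2937  0.006 ] med [ 0.5227 -0.2932  0.0054] min [ 0.465 -0.322  0.003] max [ 0.582 -0.272  0.008]
```

```bash
python3 - <<'E'
from h import *
from scipy.optimize import least_squares
a,b=pickle.load(open('v0.pkl','rb'))
for nm,c in(('scene',a),('side',b)):
    hsv=cv2.cvtColor(c['frame'],cv2.COLOR_RGB2HSV);H,S,V=cv2.split(hsv);P=cloud(c)
    m=cv2.morphologyEx(((H>55)&(H<90)&(S>90)).astype(np.uint8),cv2.MORPH_CLOSE,np.ones((7,7)))
    for k in cv2.findContours(m,0,2)[0]:
        if cv2.contourArea(k)>500:
            q=np.array([ray(c,*p[0],.003)[:2] for p in k],np.float32)
            print(nm,'mat',cv2.minAreaRect(q))
    near=np.hypot(P[...,0]-.535,P[...,1]-.19)<.09
    w=P[near&(P[...,2]>.076)&(P[...,2]<.1)&(S<70)]
    w=w[np.hypot(w[:,0]-.535,w[:,1]-.19)<.08]
    if len(w)>20:
        f=least_squares(lambda s:np.hypot(w[:,0]-s[0],w[:,1]-s[1])-.071,[.535,.19],loss='soft_l1',f_scale=.002)
        print(nm,'lid centre',f.x,len(w),'rms',np.sqrt(np.mean(f.fun**2)))
    bl=P[near&(P[...,2]>.02)&(P[...,2]<.07)&(H>100)&(H<130)&(S>120)]
    f=least_squares(lambda s:np.hypot(bl[:,0]-s[0],bl[:,1]-s[1])-.070,[.535,.19],loss='soft_l1',f_scale=.002)
    print(nm,'drum centre',f.x,len(bl),'rms',np.sqrt(np.mean(f.fun**2)))
    br=P[near&(P[...,2]>.148)&(P[...,2]<.168)&(V<90)]
    u=np.linalg.svd(br[:,:2]-br[:,:2].mean(0))[2][0]; t=(br[:,:2]-br[:,:2].mean(0))@u
    print(nm,'bar mid',br[:,:2].mean(0)+u*(t.max()+t.min())/2,'len',np.ptp(t),'dir',np.degrees(np.arctan2(u[1],u[0])))
    kn=P[(np.hypot(P[...,0]-.483,P[...,1]-.035)<.02)&(P[...,2]>.094)&(P[...,2]<.135)&((H<5)|(H>174))&(S>150)]
    f=least_squares(lambda s:np.hypot(kn[:,0]-s[0],kn[:,1]-s[1])-.009,kn[:,:2].mean(0),loss='soft_l1',f_scale=.002)
    print(nm,'knob',f.x,len(kn),kn.mean(0))
    bp=P[(abs(P[...,0]-.53)<.07)&(abs(P[...,1]+.3)<.04)&(P[...,2]>.02)&((S<70)&(V>90)|(H<16)&(S>150))]
    print(nm,'bottle pts',len(bp),bp.mean(0).round(4)); v=np.linalg.svd(bp-bp.mean(0))[2][0]; print(v)
cr=cv2.resize(a['frame'][190:350,140:340],None,fx=4,fy=3.75,interpolation=2)[:,:,::-1]
cv2.imwrite('pics/crop.png',cr[:600])
E
```

```text
scene mat ((0.5536438822746277, -0.13046199083328247), (0.145371675491333, 0.14551624655723572), 1.0891563892364502)
scene mat ((0.3402813673019409, -0.04268859326839447), (0.1452900767326355, 0.1452103555202484), 1.9347014427185059)
scene mat ((0.7649497985839844, 0.2601179778575897), (0.1449875831604004, 0.14523929357528687), 75.36929321289062)
scene lid centre [0.53369335 0.180129  ] 149 rms 0.0008658108280428391
scene drum centre [0.53356115 0.17866636] 436 rms 0.001081283600914069
scene bar mid [0.5142186  0.12386114] len 0.07119888718720643 dir -20.66394732902584
scene knob [0.48343752 0.02723933] 60 [0.48503478 0.02247674 0.11571835]
scene bottle pts 380 [ 0.5353 -0.3097  0.0895]
[0.80093457 0.13291797 0.58381215]
side mat ((0.7640109062194824, 0.26311200857162476), (0.14569538831710815, 0.1457834094762802), 75.3637924194336)
side mat ((0.3414399027824402, -0.038507767021656036), (0.14359720051288605, 0.13842062652111053), 1.9464377164840698)
side mat ((0.5543946027755737, -0.12352245301008224), (0.14225536584854126, 0.13477125763893127), 1.639561414718628)
side lid centre [0.53226337 0.17903508] 980 rms 0.0020028272178193693
side drum centre [0.53205942 0.17936595] 967 rms 0.0008368520599309426
side bar mid [0.51238617 0.13034167] len 0.07161280291604613 dir 158.82728660251445
side knob [0.47756154 0.02342561] 108 [0.47958164 0.03092737 0.11328705]
side bottle pts 450 [ 0.5265 -0.2909  0.0677]
[-0.71293217  0.02841343 -0.70065712]
```

View pics/crop.png

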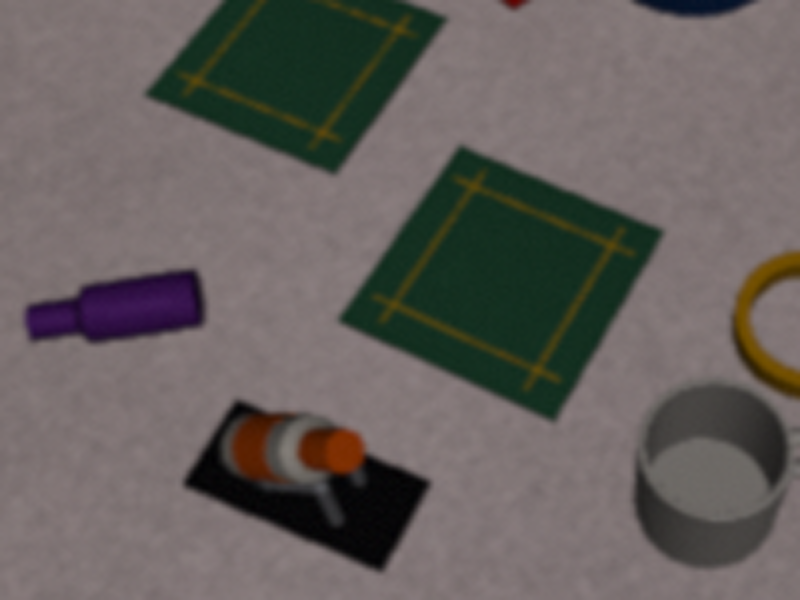

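The mats are at scene (399,186), (214,205) and (266,264), with y = +0.26, −0.04 and −0.13. The meant one is (266,264), farthest right. The crop shows the orange bottle in its stand at (213,312), and the purple look-alike lying at (170,272) is to be ignored. Next is a planning helper, then the approach to the latch knob.

```bash
cat >> h.py <<'E'
def down(yaw):   # tool down, tool y at azimuth yaw (deg)
    a=np.radians(yaw); y=np.array([np.cos(a),np.sin(a),0]); z=np.array([0,0,-1.]); return R.from_matrix(np.column_stack([np.cross(y,z),y,z]))
def plan(wps,grip,start=None,post=True):
    """wps: list of (pos,R,nrows); prints rows"""
    s=read_state(); p,r=(np.array(s['tool_pos']),R.from_rotvec(s['orientation'])) if start is None else start
    out=[]
    for P,Q,n in wps:
        P=np.array(P,float)
        for i in range(n,0,-1):
            w=(r.inv()*Q).as_rotvec()/i; w=np.round(np.degrees(w)/6,2); rn=r*R.from_rotvec(np.radians(w*6))
            d=(rn if post else r).inv().apply((P-p)/i); d=np.round(d/.025,2)
            p=p+(rn if post else r).apply(d*.025); r=rn; out.append([*w,*d,grip])
    assert np.abs(np.array(out)[:,:6]).max()<=1,np.abs(np.array(out)).max(0)
    for k in range(0,len(out),10): print(str([[float(x) if x else 0 for x in o] for o in out[k:k+10]]).replace(' ','').replace('.0,',',').replace('.0]',']'))
    print('end',p.round(4),r.as_rotvec().round(3))
E
python3 - <<'E'
from h import *
s=read_state();p=np.array(s['tool_pos']);r=R.from_rotvec(s['orientation'])
t=np.array([.4805,.0255,.2]); 
plan([(t,down(-15.8),30)],40)
E
```

```text
[[0,0,0.52,-0.65,-0.59,0.04,40],[0,0,0.52,-0.68,-0.55,0.04,40],[0,0,0.52,-0.71,-0.51,0.04,40],[0,0,0.52,-0.74,-0.47,0.04,40],[0,0,0.52,-0.76,-0.43,0.04,40],[0,0,0.52,-0.78,-0.39,0.04,40],[0,0,0.51,-0.8,-0.35,0.04,40],[0,0,0.52,-0.82,-0.31,0.04,40],[0,0,0.51,-0.84,-0.26,0.04,40],[0,0,0.52,-0.85,-0.22,0.04,40]]
[[0,0,0.51,-0.86,-0.17,0.04,40],[0,0,0.52,-0.87,-0.12,0.04,40],[0,0,0.51,-0.87,-0.08,0.04,40],[0,0,0.52,-0.88,-0.03,0.04,40],[0,0,0.51,-0.88,0.02,0.04,40],[0,0,0.52,-0.87,0.07,0.04,40],[0,0,0.51,-0.87,0.11,0.04,40],[0,0,0.52,-0.86,0.16,0.04,40],[0,0,0.51,-0.85,0.21,0.04,40],[0,0,0.52,-0.84,0.25,0.04,40]]
[[0,0,0.51,-0.83,0.3,0.04,40],[0,0,0.52,-0.81,0.34,0.04,40],[0,0,0.51,-0.79,0.38,0.04,40],[0,0,0.52,-0.77,0.43,0.04,40],[0,0,0.51,-0.74,0.47,0.04,40],[0,0,0.52,-0.72,0.51,0.04,40],[0,0,0.51,-0.69,0.54,0.03,40],[0,0.01,0.52,-0.65,0.58,0.03,40],[0,0,0.51,-0.62,0.61,0.04,40],[0,0.01,0.52,-0.6,0.65,0.03,40]]
end [0.4806 0.0254 0.2001] [-2.506 -1.894 -0.   ]
```

Request:
move_arm(plan=[[0, 0, 0.52, -0.65, -0.59, 0.04, 40], [0, 0, 0.52, -0.68, -0.55, 0.04, 40], [0, 0, 0.52, -0.71, -0.51, 0.04, 40], [0, 0, 0.52, -0.74, -0.47, 0.04, 40], [0, 0, 0.52, -0.76, -0.43, 0.04, 40], [0, 0, 0.52, -0.78, -0.39, 0.04, 40], [0, 0, 0.51, -0.8, -0.35, 0.04, 40], [0, 0, 0.52, -0.82, -0.31, 0.04, 40], [0, 0, 0.51, -0.84, -0.26, 0.04, 40], [0, 0, 0.52, -0.85, -0.22, 0.04, 40]], force=10)

```text
t: 1.1
tool_pos: [0.2598, 0.4043, 0.2192]
orientation: [-1.18, -2.911, 0.001]
force: [-0.3, -0.5, 0.2]
opening: 0.04
gripper_force: 0.0
```

Request:
move_arm(plan=[[0, 0, 0.51, -0.86, -0.17, 0.04, 40], [0, 0, 0.52, -0.87, -0.12, 0.04, 40], [0, 0, 0.51, -0.87, -0.08, 0.04, 40], [0, 0, 0.52, -0.88, -0.03, 0.04, 40], [0, 0, 0.51, -0.88, 0.02, 0.04, 40], [0, 0, 0.52, -0.87, 0.07, 0.04, 40], [0, 0, 0.51, -0.87, 0.11, 0.04, 40], [0, 0, 0.52, -0.86, 0.16, 0.04, 40], [0, 0, 0.51, -0.85, 0.21, 0.04, 40], [0, 0, 0.52, -0.84, 0.25, 0.04, 40]])

```text
t: 2.1
tool_pos: [0.385, 0.2246, 0.2092]
orientation: [-1.913, -2.491, 0.001]
force: [-0.3, -0.4, 0.5]
opening: 0.0402
gripper_force: 0.0
```

Request:
move_arm(plan=[[0, 0, 0.51, -0.83, 0.3, 0.04, 40], [0, 0, 0.52, -0.81, 0.34, 0.04, 40], [0, 0, 0.51, -0.79, 0.38, 0.04, 40], [0, 0, 0.52, -0.77, 0.43, 0.04, 40], [0, 0, 0.51, -0.74, 0.47, 0.04, 40], [0, 0, 0.52, -0.72, 0.51, 0.04, 40], [0, 0, 0.51, -0.69, 0.54, 0.03, 40], [0, 0, 0.52, -0.65, 0.58, 0.03, 40], [0, 0, 0.51, -0.62, 0.61, 0.04, 40], [0, 0, 0.52, -0.6, 0.65, 0.03, 40]])

```text
t: 3.1
tool_pos: [0.5105, 0.0446, 0.1999]
orientation: [-2.508, -1.891, 0.001]
force: [0.6, -0.4, -0.2]
opening: 0.0399
gripper_force: 0.0
```

```bash
python3 - <<'E'
from h import *
s=read_state();print(s['tool_pos'],s['orientation'],s['opening'])
c=grab('wrist');pickle.dump(c,open('w0.pkl','wb'));save(c,'w0.png')
print(-c['t']@c['Rm'])
print('knob px',proj(c,[.4805,.0255,.1275]),'pivot',proj(c,[.4975,.0855,.0915]))
E
```

```text
[0.5105015  0.04461875 0.19985551] [-2.50765417e+00 -1.89147888e+00  1.06047586e-03] 0.039867540105740534
[0.53213409 0.11614833 0.3547333 ]
knob px (np.float64(245.3509484783595), np.float64(258.99562729440436)) pivot (np.float64(247.29636837092747), np.float64(179.03743781392475))
```

View pics/w0.png

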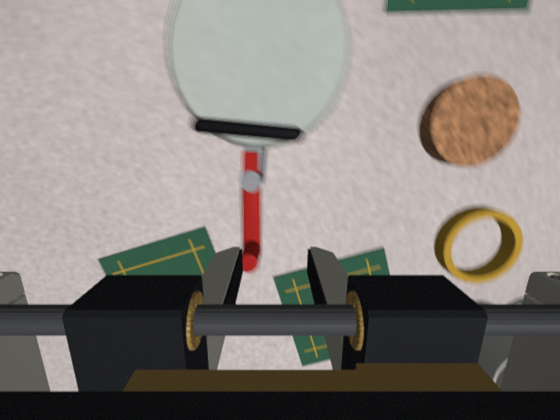

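The wrist view shows the knob top at about (249,261), the pivot pin at (251,181) and the bar at (247,129). The 35 mm overshoot tells me the shifts act in the frame before the turn.

```bash
sed -i 's/post=True/post=False/' h.py; python3 - <<'E'
from h import *
c=pickle.load(open('w0.pkl','rb'))
k=ray(c,249,261,.1275);pv=ray(c,251,181,.0915);e1=ray(c,197,126,.158);e2=ray(c,300,132,.158)
print(k,pv,(e1+e2)/2,np.degrees(np.arctan2(*(e2-e1)[1::-1])),np.linalg.norm(e2-e1),np.linalg.norm(k-pv))
yaw=np.degrees(np.arctan2(k[1]-pv[1],k[0]-pv[0]))+90;print(yaw)
k[2]=.2; k2=k.copy();k2[2]=.11
plan([(k,down(yaw),5),(k2,down(yaw),5)],40)
E
```

```text
[0.48291956 0.02290424 0.1275    ] [0.5001999  0.08287674 0.0915    ] [0.51673724 0.12398837 0.158     ] -19.079912835120513 0.06662230646732621 0.07205075156541088
-16.073688525878097
[[0,0,0,-0.21,-0.18,0,40],[0,0,-0.01,-0.21,-0.18,0,40],[0,0,0,-0.21,-0.18,0,40],[0,0.01,-0.01,-0.22,-0.18,0,40],[0,0,0,-0.21,-0.18,-0.01,40],[0,0,0,0,0,0.72,40],[0,0,0,0,0,0.72,40],[0,0,0,0,0,0.72,40],[0,0,0,0,0,0.72,40],[0,0,0,0,0,0.72,40]]
end [0.4829 0.0229 0.11  ] [ 2.51   1.888 -0.   ]
```

Request:
move_arm(plan=[[0, 0, 0, -0.21, -0.18, 0, 40], [0, 0, 0, -0.21, -0.18, 0, 40], [0, 0, 0, -0.21, -0.18, 0, 40], [0, 0, 0, -0.22, -0.18, 0, 40], [0, 0, 0, -0.21, -0.18, 0, 40], [0, 0, 0, 0, 0, 0.72, 40], [0, 0, 0, 0, 0, 0.72, 40], [0, 0, 0, 0, 0, 0.72, 40], [0, 0, 0, 0, 0, 0.72, 40], [0, 0, 0, 0, 0, 0.72, 40]])

```text
t: 4.15
tool_pos: [0.4812, 0.0261, 0.1099]
orientation: [2.505, 1.895, 0.001]
force: [-0.4, 0.8, -0.4]
opening: 0.0398
gripper_force: 0.0
```

Request:
move_arm(plan=[[0, 0, 0, 0, 0, 0, 10], [0, 0, 0, 0, 0, 0, 10], [0, 0, 0, 0, 0, 0, 10], [0, 0, 0, 0, 0, 0, 10], [0, 0, 0, 0, 0, 0, 10], [0, 0, 0, 0, 0, 0, 10], [0, 0, 0, 0, 0, 0, 10], [0, 0, 0, 0, 0, 0, 10], [0, 0, 0, 0, 0, 0, 10], [0, 0, 0, 0, 0, 0, 10]], force=8)

```text
t: 5.15
tool_pos: [0.4822, 0.0259, 0.1115]
orientation: [2.505, 1.894, 0.002]
force: [-3.5, -1.7, 6.8]
opening: 0.0176
gripper_force: 8.0
```

Request:
move_arm(plan=[[0, 0, -0.5, 0.01, 0.14, 0, 10], [0, 0, -1, 0.014, 0.272, 0, 10], [0, 0, -1, 0.014, 0.272, 0, 10], [0, 0, -1, 0.014, 0.272, 0, 10], [0, 0, -1, 0.014, 0.272, 0, 10], [0, 0, -1, 0.014, 0.272, 0, 10], [0, 0, -1, 0.014, 0.272, 0, 10], [0, 0, -1, 0.014, 0.272, 0, 10], [0, 0, -1, 0.014, 0.272, 0, 10], [0, 0, -1, 0.014, 0.272, 0, 10]])

```text
t: 6.15
tool_pos: [0.5417, 0.0413, 0.1108]
orientation: [-1.29, -2.862, -0.002]
force: [-8.3, 6.2, 7.0]
opening: 0.018
gripper_force: 8.0
```

Request:
move_arm(plan=[[0, 0, -1, 0.014, 0.272, 0, 10], [0, 0, -1, 0.014, 0.272, 0, 10], [0, 0, -1, 0.014, 0.272, 0, 10], [0, 0, -0.8, 0.01, 0.21, 0, 10], [0, 0, 0, 0, 0, 0, 10], [0, 0, 0, 0, 0, 0, 10], [0, 0, 0, 0, 0, 0, 10], [0, 0, 0, 0, 0, 0, 40], [0, 0, 0, 0, 0, 0, 40], [0, 0, 0, 0, 0, 0, 40]])

```text
t: 7.15
tool_pos: [0.558, 0.0599, 0.1105]
orientation: [0.707, 3.06, 0.0]
force: [-0.1, -0.6, 0.0]
opening: 0.0368
gripper_force: 0.0
```

Request:
move_arm(plan=[[0, 0, 0, 0, 0, -0.8, 40], [0, 0, 0, 0, 0, -0.8, 40], [0, 0, 0, 0, 0, -0.8, 40], [0, 0, 0, 0, 0, -0.8, 40], [0, 0, 0, 0, 0, -0.8, 40], [0, 0, 0, 0, 0, -0.6, 40], [0, 0, 0, 0, 0, -0.6, 40], [0, 0, 0, 0, 0, -0.4, 40], [0, 0, 0, 0, 0, 0, 40], [0, 0, 0, 0, 0, 0, 40]])

```text
t: 8.15
tool_pos: [0.5577, 0.06, 0.2499]
orientation: [-0.707, -3.061, 0.0]
force: [-0.3, -0.6, -0.5]
opening: 0.0402
gripper_force: 0.0
```

```bash
python3 - <<'E'
from h import *
s=read_state();print(s['tool_pos'],s['orientation'],s['opening'])
c=grab('wrist');pickle.dump(c,open('w1.pkl','wb'));save(c,'w1.png')
print('bar ends',proj(c,[.5133+.030,.1267-.0114,.158]),proj(c,[.5133-.03,.1267+.0114,.158]))
E
```

```text
[0.55766026 0.0599775  0.24986703] [-7.07076322e-01 -3.06052167e+00  2.49576833e-04] 0.040174622362145564
bar ends (np.float64(325.53920166893386), np.float64(179.46238708683202)) (np.float64(322.06351477085286), np.float64(98.79084292540666))
```

View pics/w1.png

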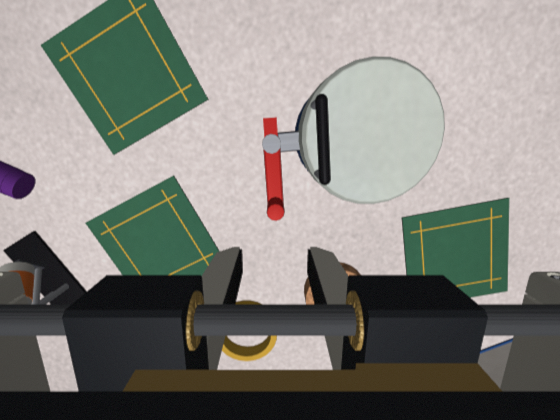

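The wrist view shows the lever swung aside, with the pivot at (271,144) and the knob at (275,212). The bar runs from (321,97) to (325,183), and the lid is free.

```bash
python3 - <<'E'
from h import *
c=pickle.load(open('w1.pkl','rb'))
V=c['frame'].max(2);m=np.zeros_like(V);m[85:195,312:335]=(V[85:195,312:335]<55)
ct=max(cv2.findContours(m,0,1)[0],key=cv2.contourArea)
q=np.array([ray(c,*p[0],.156)[:2] for p in ct],np.float32);rc=cv2.minAreaRect(q);print(rc)
l,r=(ray(c,321,97,.157),ray(c,325,183,.157));az=np.degrees(np.arctan2(*(l-r)[1::-1]));print('bar az',az)
k=ray(c,275.5,212,.1275);pv=ray(c,271,144,.0915);print(k,pv,'latch',np.radians(np.degrees(np.arctan2(*(k-pv)[1::-1]))-(az+90)))
b=np.array([*rc[0],.24]);print(b)
b2=b.copy();b2[2]=.146
plan([(b,down(69.3),9),(b2,down(69.3),11)],40)
E
```

```text
((0.513023853302002, 0.12580305337905884), (0.009562232531607151, 0.07086697965860367), 68.86920166015625)
bar az 159.35047599534718
[0.5577038  0.06119556 0.1275    ] [0.49824181 0.08497513 0.0915    ] latch -4.732417348644646
[0.51302385 0.12580305 0.24      ]
[[0,0,-0.1,0.31,0.18,0.04,40],[0,0,-0.1,0.3,0.18,0.04,40],[0,0,-0.1,0.3,0.18,0.04,40],[0,0,-0.1,0.3,0.19,0.04,40],[0,0,-0.1,0.3,0.19,0.04,40],[0,0,-0.1,0.29,0.19,0.04,40],[0,0,-0.1,0.29,0.19,0.05,40],[0,-0.01,-0.09,0.29,0.2,0.04,40],[-0.01,0,-0.1,0.3,0.2,0.05,40],[0,0,0,0,0,0.34,40]]
[[0,0,0,0,0,0.34,40],[0,0,0,0,0,0.34,40],[0,0,0,0,0,0.34,40],[0,0,0,0,0,0.34,40],[0,0,0,0,0,0.34,40],[0,0,0,0,0,0.34,40],[0,0,0,0,0,0.34,40],[0,0,0,0,0,0.35,40],[0,0,0,0,0,0.34,40],[0,0,0,0,0,0.35,40]]
end [0.513  0.1259 0.1459] [-5.64e-01 -3.09e+00 -1.00e-03]
```

Request:
move_arm(plan=[[0, 0, -0.1, 0.31, 0.18, 0.04, 40], [0, 0, -0.1, 0.3, 0.18, 0.04, 40], [0, 0, -0.1, 0.3, 0.18, 0.04, 40], [0, 0, -0.1, 0.3, 0.19, 0.04, 40], [0, 0, -0.1, 0.3, 0.19, 0.04, 40], [0, 0, -0.1, 0.29, 0.19, 0.04, 40], [0, 0, -0.1, 0.29, 0.19, 0.05, 40], [0, 0, -0.09, 0.29, 0.2, 0.04, 40], [0, 0, -0.1, 0.3, 0.2, 0.05, 40], [0, 0, 0, 0, 0, 0.34, 40]])

```text
t: 9.2
tool_pos: [0.5135, 0.1269, 0.2333]
orientation: [0.561, 3.089, 0.001]
force: [1.0, 0.6, 0.5]
opening: 0.0399
gripper_force: 0.0
```

Request:
move_arm(plan=[[0, 0, 0, 0, 0, 0.34, 40], [0, 0, 0, 0, 0, 0.34, 40], [0, 0, 0, 0, 0, 0.34, 40], [0, 0, 0, 0, 0, 0.34, 40], [0, 0, 0, 0, 0, 0.34, 40], [0, 0, 0, 0, 0, 0.34, 40], [0, 0, 0, 0, 0, 0.34, 40], [0, 0, 0, 0, 0, 0.35, 40], [0, 0, 0, 0, 0, 0.34, 40], [0, 0, 0, 0, 0, 0.35, 40]])

```text
t: 10.2
tool_pos: [0.5134, 0.1258, 0.1462]
orientation: [0.564, 3.09, 0.0]
force: [-0.3, 0.3, 0.0]
opening: 0.04
gripper_force: 0.0
```

Request:
move_arm(plan=[[0, 0, 0, 0, 0, 0, 5], [0, 0, 0, 0, 0, 0, 5], [0, 0, 0, 0, 0, 0, 5], [0, 0, 0, 0, 0, 0, 5], [0, 0, 0, 0, 0, 0, 5], [0, 0, 0, 0, 0, 0, 5], [0, 0, 0, 0, 0, 0, 5], [0, 0, 0, 0, 0, 0, 5], [0, 0, 0, 0, 0, 0, 5], [0, 0, 0, 0, 0, 0, 5]], force=20)

```text
t: 11.2
tool_pos: [0.5139, 0.1262, 0.1474]
orientation: [0.563, 3.089, 0.001]
force: [2.6, 4.4, 2.4]
opening: 0.0095
gripper_force: 20.0
```

```bash
python3 - <<'E'
from h import *
s=read_state();p=np.array(s['tool_pos']);r=R.from_rotvec(s['orientation']);y=r.apply([0,1,0]);print(p,y,np.degrees(np.arctan2(y[1],y[0])),s['force'])
# arc in (canister x, z): start (-130,82) about the hinge
ex=np.array([np.cos(np.radians(69.3)),np.sin(np.radians(69.3)),0]);a0=np.arctan2(82,-130)
rad=np.hypot(130,82)/1000
f=lambda th:p+ex*(rad*np.cos(a0-th)+.130)+np.array([0,0,1])*(rad*np.sin(a0-th)-.082)
N=30
plan([(f(1.56*i/N),r,1) for i in range(1,N+1)],5)
E
```

```text
[0.51390541 0.12623762 0.14743097] [0.35297518 0.93563199 0.00113934] 69.33058696191966 [2.61582584 4.38392865 2.4005978 ]
[[0,0,0,0,0.18,-0.27,5],[0,0,0,0,0.19,-0.25,5],[0,0,0,0,0.2,-0.25,5],[0,0,0,0,0.22,-0.23,5],[0,0,0,0,0.23,-0.23,5],[0,0,0,0,0.24,-0.21,5],[0,0,0,0,0.25,-0.19,5],[0,0,0,0,0.26,-0.19,5],[0,0,0,0,0.27,-0.17,5],[0,0,0,0,0.28,-0.16,5]]
[[0,0,0,0,0.29,-0.14,5],[0,0,0,0,0.29,-0.13,5],[0,0,0,0,0.3,-0.11,5],[0,0,0,0,0.3,-0.09,5],[0,0,0,0,0.31,-0.08,5],[0,0,0,0,0.32,-0.07,5],[0,0,0,-0.01,0.31,-0.05,5],[0,0,0,0,0.32,-0.03,5],[0,0,0,0,0.32,-0.01,5],[0,0,0,0,0.32,0,5]]
[[0,0,0,0,0.32,0.02,5],[0,0,0,0,0.32,0.04,5],[0,0,0,0,0.31,0.05,5],[0,0,0,0,0.31,0.07,5],[0,0,0,0,0.31,0.08,5],[0,0,0,0,0.31,0.1,5],[0,0,0,0,0.29,0.12,5],[0,0,0,0,0.3,0.13,5],[0,0,0,0,0.28,0.14,5],[0,0,0,0,0.28,0.16,5]]
end [0.5885 0.3233 0.1964] [5.630e-01 3.089e+00 1.000e-03]
```

Request:
move_arm(plan=[[0, 0, 0, 0, 0.18, -0.27, 5], [0, 0, 0, 0, 0.19, -0.25, 5], [0, 0, 0, 0, 0.2, -0.25, 5], [0, 0, 0, 0, 0.22, -0.23, 5], [0, 0, 0, 0, 0.23, -0.23, 5], [0, 0, 0, 0, 0.24, -0.21, 5], [0, 0, 0, 0, 0.25, -0.19, 5], [0, 0, 0, 0, 0.26, -0.19, 5], [0, 0, 0, 0, 0.27, -0.17, 5], [0, 0, 0, 0, 0.28, -0.16, 5]])

```text
t: 12.2
tool_pos: [0.5338, 0.1781, 0.2015]
orientation: [-0.566, -3.09, 0.006]
force: [-2.7, -9.3, 8.2]
opening: 0.0088
gripper_force: 20.0
```

Request:
move_arm(plan=[[0, 0, 0, 0, 0.29, -0.14, 5], [0, 0, 0, 0, 0.29, -0.13, 5], [0, 0, 0, 0, 0.3, -0.11, 5], [0, 0, 0, 0, 0.3, -0.09, 5], [0, 0, 0, 0, 0.31, -0.08, 5], [0, 0, 0, 0, 0.32, -0.07, 5], [0, 0, 0, 0, 0.31, -0.05, 5], [0, 0, 0, 0, 0.32, -0.03, 5], [0, 0, 0, 0, 0.32, -0.01, 5], [0, 0, 0, 0, 0.32, 0, 5]])

```text
t: 13.2
tool_pos: [0.5617, 0.2517, 0.2187]
orientation: [0.565, 3.089, -0.002]
force: [2.5, -4.7, 2.6]
opening: 0.0091
gripper_force: 20.0
```

Request:
move_arm(plan=[[0, 0, 0, 0, 0.32, 0.02, 5], [0, 0, 0, 0, 0.32, 0.04, 5], [0, 0, 0, 0, 0.31, 0.05, 5], [0, 0, 0, 0, 0.31, 0.07, 5], [0, 0, 0, 0, 0.31, 0.08, 5], [0, 0, 0, 0, 0.31, 0.1, 5], [0, 0, 0, 0, 0.29, 0.12, 5], [0, 0, 0, 0, 0.3, 0.13, 5], [0, 0, 0, 0, 0.28, 0.14, 5], [0, 0, 0, 0, 0.28, 0.16, 5]])

```text
t: 14.2
tool_pos: [0.5882, 0.3231, 0.1953]
orientation: [0.564, 3.09, -0.001]
force: [3.0, -2.8, 1.6]
opening: 0.0096
gripper_force: 20.0
```

Request:
move_arm(plan=[[0, 0, 0, 0, 0, 0, 28], [0, 0, 0, 0, 0, 0, 28], [0, 0, 0, 0, 0, 0, 28], [0, 0, 0, 0, 0, -0.4, 28], [0, 0, 0, 0, 0, -0.6, 28], [0, 0, 0, 0, 0, -0.8, 28], [0, 0, 0, 0, 0, -0.8, 28], [0, 0, 0, 0, 0, -0.8, 28], [0, 0, 0, 0, 0, -0.8, 40], [0, 0, 0, 0, 0, -0.6, 60]])

```text
t: 15.2
tool_pos: [0.5883, 0.3231, 0.3194]
orientation: [0.563, 3.088, 0.003]
force: [-0.2, 0.1, -0.6]
opening: 0.0398
gripper_force: 0.0
```

```bash
python3 - <<'E'
from h import *
a=grab('scene');b=grab('side');pickle.dump((a,b),open('v1.pkl','wb'))
P=cloud(b);hsv=cv2.cvtColor(b['frame'],cv2.COLOR_RGB2HSV)
save(b,'b1.png')
c=a;P=cloud(c);V=c['frame'].max(2)
m=((P[...,2]>0.002)&(P[...,2]<0.014)&(V<50)&(abs(P[...,0]-.525)<.09)&(abs(P[...,1]+.31)<.06)).astype(np.uint8)
ct=max(cv2.findContours(cv2.morphologyEx(m,3,np.ones((9,9))),0,1)[0],key=cv2.contourArea)
print(cv2.minAreaRect(np.array([ray(c,*p[0],.01)[:2] for p in ct],np.float32)))
# towards above the bottle, tool y = -90
s=read_state();print(s['tool_pos'])
plan([([.40,-.292,.27],down(-90),38)],70)
E
```

```text
((0.5256243348121643, -0.306587278842926), (0.12641538679599762, 0.057700514793395996), 4.2153425216674805)
[0.58893511 0.32349448 0.3202265 ]
[[0,0,0.7,-0.04,-0.68,0.05,70],[0,0,0.7,-0.09,-0.67,0.05,70],[0,0,0.7,-0.14,-0.66,0.05,70],[0,0,0.7,-0.19,-0.65,0.05,70],[0,0,0.7,-0.24,-0.64,0.05,70],[0,0,0.7,-0.28,-0.62,0.05,70],[0,0,0.7,-0.33,-0.59,0.05,70],[0,0,0.7,-0.37,-0.57,0.05,70],[0,0,0.7,-0.41,-0.54,0.05,70],[0,0,0.7,-0.45,-0.51,0.05,70]]
[[0,0,0.7,-0.48,-0.47,0.05,70],[0,0,0.7,-0.52,-0.44,0.05,70],[0,0,0.7,-0.55,-0.4,0.05,70],[0,0,0.7,-0.58,-0.36,0.05,70],[0,0,0.7,-0.6,-0.31,0.05,70],[0,0,0.7,-0.62,-0.27,0.05,70],[0,0,0.7,-0.64,-0.22,0.05,70],[0,0,0.7,-0.65,-0.18,0.05,70],[0,0,0.7,-0.67,-0.13,0.05,70],[0,0,0.7,-0.67,-0.08,0.05,70]]
[[0,0,0.7,-0.68,-0.03,0.05,70],[0,0,0.7,-0.68,0.02,0.05,70],[0,0,0.7,-0.67,0.07,0.05,70],[0,0,0.7,-0.67,0.12,0.05,70],[0,0,0.7,-0.66,0.17,0.05,70],[0,0,0.7,-0.64,0.22,0.05,70],[0,-0.01,0.7,-0.62,0.26,0.05,70],[0,0,0.7,-0.6,0.31,0.05,70],[0,-0.01,0.7,-0.58,0.35,0.05,70],[0,0,0.69,-0.55,0.39,0.05,70]]
[[0,-0.01,0.7,-0.52,0.43,0.05,70],[0,0,0.69,-0.49,0.47,0.05,70],[0,-0.01,0.7,-0.46,0.5,0.05,70],[0,0,0.69,-0.42,0.54,0.05,70],[0,-0.01,0.7,-0.38,0.56,0.05,70],[0,0,0.69,-0.33,0.59,0.06,70],[0,-0.01,0.7,-0.29,0.61,0.06,70],[0,0,0.69,-0.24,0.64,0.05,70]]
end [ 0.4    -0.2921  0.27  ] [3.141e+00 1.000e-03 0.000e+00]
```

View pics/b1.png

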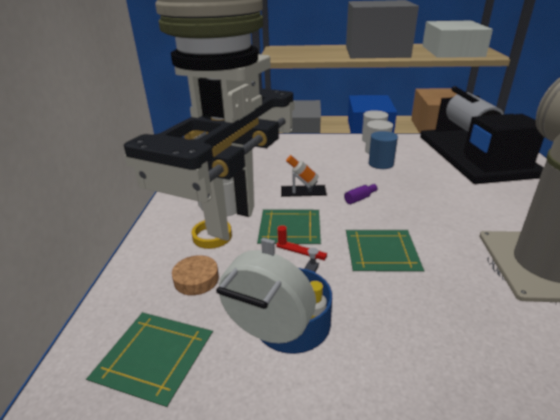

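The side view shows the lid open at about (265,300) and staying up, with the latch aside. On to the bottle.

Request:
move_arm(plan=[[0, 0, 0.7, -0.04, -0.68, 0.05, 70], [0, 0, 0.7, -0.09, -0.67, 0.05, 70], [0, 0, 0.7, -0.14, -0.66, 0.05, 70], [0, 0, 0.7, -0.19, -0.65, 0.05, 70], [0, 0, 0.7, -0.24, -0.64, 0.05, 70], [0, 0, 0.7, -0.28, -0.62, 0.05, 70], [0, 0, 0.7, -0.33, -0.59, 0.05, 70], [0, 0, 0.7, -0.37, -0.57, 0.05, 70], [0, 0, 0.7, -0.41, -0.54, 0.05, 70], [0, 0, 0.7, -0.45, -0.51, 0.05, 70]])

```text
t: 16.3
tool_pos: [0.5374, 0.1601, 0.3022]
orientation: [-1.637, -2.68, 0.001]
force: [0.0, 0.1, -0.3]
opening: 0.0701
gripper_force: 0.0
```

Request:
move_arm(plan=[[0, 0, 0.7, -0.48, -0.47, 0.05, 70], [0, 0, 0.7, -0.52, -0.44, 0.05, 70], [0, 0, 0.7, -0.55, -0.4, 0.05, 70], [0, 0, 0.7, -0.58, -0.36, 0.05, 70], [0, 0, 0.7, -0.6, -0.31, 0.05, 70], [0, 0, 0.7, -0.62, -0.27, 0.05, 70], [0, 0, 0.7, -0.64, -0.22, 0.05, 70], [0, 0, 0.7, -0.65, -0.18, 0.05, 70], [0, 0, 0.7, -0.67, -0.13, 0.05, 70], [0, 0, 0.7, -0.67, -0.08, 0.05, 70]])

```text
t: 17.3
tool_pos: [0.4874, -0.0017, 0.2898]
orientation: [-2.489, -1.915, 0.001]
force: [0.5, -0.0, -0.0]
opening: 0.07
gripper_force: 0.0
```

Request:
move_arm(plan=[[0, 0, 0.7, -0.68, -0.03, 0.05, 70], [0, 0, 0.7, -0.68, 0.02, 0.05, 70], [0, 0, 0.7, -0.67, 0.07, 0.05, 70], [0, 0, 0.7, -0.67, 0.12, 0.05, 70], [0, 0, 0.7, -0.66, 0.17, 0.05, 70], [0, 0, 0.7, -0.64, 0.22, 0.05, 70], [0, 0, 0.7, -0.62, 0.26, 0.05, 70], [0, 0, 0.7, -0.6, 0.31, 0.05, 70], [0, 0, 0.7, -0.58, 0.35, 0.05, 70], [0, 0, 0.7, -0.55, 0.39, 0.05, 70]])

```text
t: 18.3
tool_pos: [0.4378, -0.1634, 0.2773]
orientation: [-3.01, -0.896, 0.001]
force: [0.1, -0.1, -0.3]
opening: 0.0701
gripper_force: 0.0
```

Request:
move_arm(plan=[[0, 0, 0.7, -0.52, 0.43, 0.05, 70], [0, 0, 0.7, -0.49, 0.47, 0.05, 70], [0, 0, 0.7, -0.46, 0.5, 0.05, 70], [0, 0, 0.7, -0.42, 0.54, 0.05, 70], [0, 0, 0.7, -0.38, 0.56, 0.05, 70], [0, 0, 0.7, -0.33, 0.59, 0.06, 70], [0, 0, 0.7, -0.29, 0.61, 0.06, 70], [0, 0, 0.7, -0.24, 0.64, 0.05, 70], [0, 0, 0, 0, 0, 0, 70], [0, 0, 0, 0, 0, 0, 70]])

```text
t: 19.3
tool_pos: [0.398, -0.2923, 0.267]
orientation: [-3.141, 0.006, 0.001]
force: [-0.0, -0.0, -0.3]
opening: 0.0703
gripper_force: 0.0
```

```bash
python3 - <<'E'
from h import *
s=read_state();print(s['tool_pos'],s['orientation'],s['q'])
c=grab('wrist');pickle.dump(c,open('w2.pkl','wb'));save(c,'w2.png')
print(-c['t']@c['Rm']);P=cloud(c)
hsv=cv2.cvtColor(c['frame'],cv2.COLOR_RGB2HSV);H,S,V=cv2.split(hsv)
m=((H>=5)&(H<14)&(S>190)&(V>90)).astype(np.uint8)
n,l,st,ce=cv2.connectedComponentsWithStats(m)
for i in range(1,n):
    if st[i,4]>60: q=P[(l==i)&(c['z_map']>0)];print(ce[i].round(1),st[i],q.mean(0).round(4),q.min(0).round(3),q.max(0).round(3))
E
```

```text
[ 0.39801343 -0.2923155   0.26699645] [-3.14051355e+00  6.40125277e-03  1.08139442e-03] [-7.37581315e-01 -1.71845808e-01  1.71865721e+00  3.33156881e-04
  1.59601144e+00  8.37299765e-01]
[ 0.47391144 -0.29323125  0.4218567 ]
[285.   48.4] [273  30  23  39 750] [ 0.5539 -0.3032  0.1047] [ 0.538 -0.314  0.092] [ 0.572 -0.292  0.115]
[287.3 103.5] [273  87  29  31 668] [ 0.5068 -0.3074  0.0706] [ 0.493 -0.324  0.054] [ 0.524 -0.291  0.084]
```

View pics/w2.png

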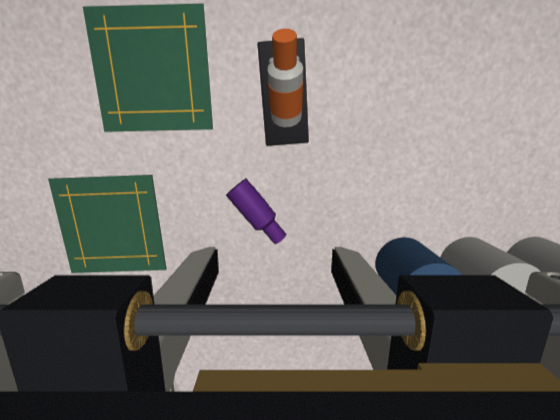

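The wrist view shows the orange bottle on its stand, with the cap at (285,48), the band at (287,104) and the lean at about 4° azimuth. The purple look-alike lies at (255,210). Now I fit the axis and plan the grasp.

```bash
python3 - <<'E'
from h import *
from scipy.optimize import least_squares
c=pickle.load(open('w2.pkl','rb'));P=cloud(c)
hsv=cv2.cvtColor(c['frame'],cv2.COLOR_RGB2HSV);H,S,V=cv2.split(hsv)
az=np.radians(4.4);f=np.array([np.cos(az),np.sin(az),0]);u=np.array([0,0,1.]);a=(f+u)/2**.5;n=(u-f)/2**.5;l=np.cross(u,f)
roi=np.zeros(V.shape,bool);roi[28:130,262:310]=1
q=P[roi&(P[...,2]>.025)&(V>70)]
org=np.array([.5256,-.3066,.06]);X=np.stack([(q-org)@a,(q-org)@n,(q-org)@l],1)
cap=P[roi&(H>=5)&(H<14)&(S>190)&(V>90)];sc=(cap-org)@a
print('s cap pct',np.percentile(sc,[2,40,60,98]),'s all',np.percentile(X[:,0],[1,99]))
st=np.percentile(X[:,0],99)
body=X[(X[:,0]<st-.04)&(X[:,0]>st-.09)]
r=least_squares(lambda s:np.hypot(body[:,1]-s[0],body[:,2]-s[1]-s[2]*body[:,0])-.019,[0,0,0],loss='soft_l1',f_scale=.002)
print(r.x,len(body),np.std(r.fun))
mid=org+a*(st-.05)+n*r.x[0]+l*(r.x[1]+r.x[2]*(st-.05));print('mid',mid)
g=mid-a*.006; t=g-u*.008; print('tcp',t)   # grasp point 8 mm behind the TCP
t2=t.copy();t2[2]=.19
Q=down(4.4-90)
plan([(t2,Q,12),(t,Q,8)],70)
E
```

```text
s cap pct [-0.02117612  0.00565219  0.04410873  0.06093469] s all [-0.03643486  0.06109605]
[ 0.00426533  0.00133422 -0.00323888] 1188 0.000562343672277476
mid [ 0.53031621 -0.30493499  0.07086214]
tcp [ 0.52608607 -0.30526048  0.0586195 ]
[[0,0,-0.06,0.43,0.04,0.26,70],[0,0,-0.06,0.43,0.05,0.26,70],[0,0,-0.06,0.43,0.05,0.26,70],[0,0,-0.07,0.42,0.05,0.26,70],[0,0,-0.06,0.42,0.05,0.26,70],[0,0,-0.07,0.42,0.06,0.26,70],[0,0,-0.06,0.42,0.06,0.25,70],[0,0,-0.07,0.43,0.06,0.26,70],[0,0,-0.06,0.42,0.07,0.25,70],[0,0,-0.07,0.43,0.07,0.26,70]]
[[0,0,-0.06,0.42,0.07,0.25,70],[-0.01,0,-0.07,0.42,0.07,0.26,70],[0,0,0,0,0,0.66,70],[0,0,0,0,0,0.66,70],[0,0,0,0,0,0.66,70],[0,0,0,0,0,0.65,70],[0,0,0,0,0,0.66,70],[0,0,0,0,0,0.65,70],[0,0,0,0,0,0.66,70],[0,0,0,0.01,0,0.65,70]]
end [ 0.5262 -0.3053  0.0586] [ 3.139e+00  1.210e-01 -1.000e-03]
```

Request:
move_arm(plan=[[0, 0, -0.06, 0.43, 0.04, 0.26, 70], [0, 0, -0.06, 0.43, 0.05, 0.26, 70], [0, 0, -0.06, 0.43, 0.05, 0.26, 70], [0, 0, -0.07, 0.42, 0.05, 0.26, 70], [0, 0, -0.06, 0.42, 0.05, 0.26, 70], [0, 0, -0.07, 0.42, 0.06, 0.26, 70], [0, 0, -0.06, 0.42, 0.06, 0.25, 70], [0, 0, -0.07, 0.43, 0.06, 0.26, 70], [0, 0, -0.06, 0.42, 0.07, 0.25, 70], [0, 0, -0.07, 0.43, 0.07, 0.26, 70]])

```text
t: 20.35
tool_pos: [0.5058, -0.3041, 0.2026]
orientation: [3.14, 0.098, 0.0]
force: [0.4, 0.6, -0.2]
opening: 0.0698
gripper_force: 0.0
```

Request:
move_arm(plan=[[0, 0, -0.06, 0.42, 0.07, 0.25, 70], [0, 0, -0.07, 0.42, 0.07, 0.26, 70], [0, 0, 0, 0, 0, 0.66, 70], [0, 0, 0, 0, 0, 0.66, 70], [0, 0, 0, 0, 0, 0.66, 70], [0, 0, 0, 0, 0, 0.65, 70], [0, 0, 0, 0, 0, 0.66, 70], [0, 0, 0, 0, 0, 0.65, 70], [0, 0, 0, 0, 0, 0.66, 70], [0, 0, 0, 0.01, 0, 0.65, 70]])

```text
t: 21.35
tool_pos: [0.5263, -0.3061, 0.0578]
orientation: [-3.139, -0.119, 0.0]
force: [0.0, -0.5, -0.1]
opening: 0.07
gripper_force: 0.0
```

Request:
move_arm(plan=[[0, 0, 0, 0, 0, 0, 30], [0, 0, 0, 0, 0, 0, 30], [0, 0, 0, 0, 0, 0, 30], [0, 0, 0, 0, 0, 0, 30], [0, 0, 0, 0, 0, 0, 30], [0, 0, 0, 0, 0, 0, 30], [0, 0, 0, 0, 0, 0, 30], [0, 0, 0, 0, 0, 0, 30], [0, 0, 0, 0, 0, 0, 30], [0, 0, 0, 0, 0, 0, 30]], force=35)

```text
t: 22.35
tool_pos: [0.527, -0.3049, 0.0603]
orientation: [-3.138, -0.12, -0.002]
force: [-0.4, 6.8, 5.5]
opening: 0.0372
gripper_force: 35.0
```

```bash
python3 - <<'E'
from h import *
s=read_state();print(s['tool_pos'],s['q'])
p=np.array(s['tool_pos']);r=R.from_rotvec(s['orientation'])
p1=p+[0,0,.115]
Q=r*R.from_euler('y',45,degrees=True)
tgt=[.545,-.127,None]
# grasp point (8mm behind TCP) height above foot=44 mm
z=Q.apply([0,0,1])
g=np.array([.548,-.127,.003+.044+.012]); t=g+z*.008
plan([(p1,r,8),(t+[0,0,.06],Q,12)],30)
print(t)
E
```

```text
[ 0.52697012 -0.30493439  0.0603251 ] [-0.60981013  0.29266519  1.62232207  0.00182622  1.22665172  0.88409608]
[[0,0,0,0,0,-0.57,30],[0,0,0,0,0,-0.58,30],[0,0,0,0,0,-0.57,30],[0,0,0,0,0,-0.58,30],[0,0,0,0,0,-0.57,30],[0,0,0,0,0,-0.58,30],[0,0,0,0,0,-0.57,30],[0,0,0,0,-0.01,-0.58,30],[0,0.63,0,0.13,-0.59,0.21,30],[0,0.62,0,0.12,-0.59,0.22,30]]
[[0,0.63,0,0.11,-0.58,0.22,30],[0,0.62,0,0.09,-0.59,0.23,30],[0,0.63,0,0.08,-0.58,0.23,30],[0,0.62,0,0.06,-0.59,0.24,30],[0,0.63,0,0.04,-0.58,0.24,30],[0,0.62,0,0.03,-0.59,0.25,30],[0,0.63,0,0.01,-0.58,0.25,30],[0,0.62,0,0,-0.59,0.25,30],[0,0.63,0,-0.02,-0.58,0.24,30],[0,0.62,0,-0.04,-0.59,0.25,30]]
end [ 0.5536 -0.1265  0.1132] [-2.872 -0.109 -1.191]
[ 0.55364576 -0.12656083  0.05334911]
```

Request:
move_arm(plan=[[0, 0, 0, 0, 0, -0.57, 30], [0, 0, 0, 0, 0, -0.58, 30], [0, 0, 0, 0, 0, -0.57, 30], [0, 0, 0, 0, 0, -0.58, 30], [0, 0, 0, 0, 0, -0.57, 30], [0, 0, 0, 0, 0, -0.58, 30], [0, 0, 0, 0, 0, -0.57, 30], [0, 0, 0, 0, 0, -0.58, 30], [0, 0.63, 0, 0.13, -0.59, 0.21, 30], [0, 0.62, 0, 0.12, -0.59, 0.22, 30]])

```text
t: 23.35
tool_pos: [0.5318, -0.2765, 0.1653]
orientation: [-3.129, -0.119, -0.211]
force: [-0.5, -0.0, -3.4]
opening: 0.0374
gripper_force: 35.0
```

Request:
move_arm(plan=[[0, 0.63, 0, 0.11, -0.58, 0.22, 30], [0, 0.62, 0, 0.09, -0.59, 0.23, 30], [0, 0.63, 0, 0.08, -0.58, 0.23, 30], [0, 0.62, 0, 0.06, -0.59, 0.24, 30], [0, 0.63, 0, 0.04, -0.58, 0.24, 30], [0, 0.62, 0, 0.03, -0.59, 0.25, 30], [0, 0.63, 0, 0.01, -0.58, 0.25, 30], [0, 0.62, 0, 0, -0.59, 0.25, 30], [0, 0.63, 0, -0.02, -0.58, 0.24, 30], [0, 0.62, 0, -0.04, -0.59, 0.25, 30]])

```text
t: 24.35
tool_pos: [0.5533, -0.1274, 0.1124]
orientation: [-2.873, -0.11, -1.195]
force: [0.3, 0.5, -1.6]
opening: 0.0374
gripper_force: 35.0
```

Request:
move_arm(plan=[[0, 0, 0, 0, 0, 0, 30], [0, 0, 0, 0, 0, 0, 30], [0, 0, 0, 0, 0, 0, 30], [0, 0, 0, 0, 0, 0, 30], [0, 0, 0, 0, 0, 0, 30], [0, 0, 0, 0, 0, 0, 30], [0, 0, 0, 0, 0, 0, 30], [0, 0, 0, 0, 0, 0, 30], [0, 0, 0, 0, 0, 0, 30], [0, 0, 0, 0, 0, 0, 30]])

```text
t: 25.35
tool_pos: [0.5531, -0.1278, 0.1117]
orientation: [-2.874, -0.109, -1.19]
force: [-0.3, -0.2, -2.3]
opening: 0.0372
gripper_force: 35.0
```

```bash
python3 - <<'E'
from h import *
s=read_state();print(s['tool_pos'],s['orientation'],s['force'],s['opening'])
z=R.from_rotvec(s['orientation']).apply([0,0,1]);print(z)
a=grab('scene');b=grab('side');pickle.dump((a,b),open('v2.pkl','wb'))
for c,n in((a,'a'),(b,'b')):
    u,v=map(int,proj(c,[.55,-.127,.1]));print(u,v)
    im=c['frame'][max(v-60,0):v+60,max(u-60,0):u+60,::-1];globals()[n]=cv2.resize(im,(390,390),interpolation=2)
cv2.imwrite('pics/m.png',np.hstack([a,b]))
E
```

```text
[ 0.55312782 -0.12776991  0.11167704] [-2.87391376 -0.10894963 -1.19025525] [-0.25641922 -0.24042981 -2.33042021] 0.03717473263515389
[ 0.70500837  0.05357895 -0.70717218]
262 242
290 190
```

View pics/m.png

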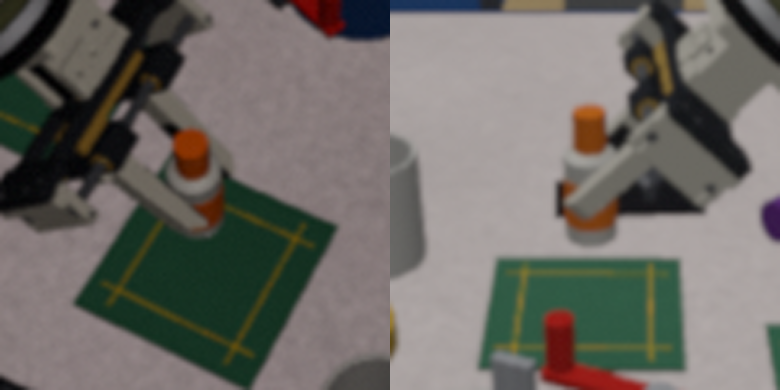

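```bash
python3 - <<'E'
from h import *
a,b=pickle.load(open('v2.pkl','rb'));c=b;P=cloud(c)
d=np.array([(292.2-c['cx'])/c['fx'],(203.8-c['cy'])/c['fy'],1])@c['Rm'];o=-c['t']@c['Rm'];k=(-.109-o[1])/d[1];print(o+d*k)
for c in(a,b):
    P=cloud(c);hsv=cv2.cvtColor(c['frame'],cv2.COLOR_RGB2HSV);H,S,V=cv2.split(hsv)
    m=(H>=5)&(H<14)&(S>180)&(np.hypot(P[...,0]-.55,P[...,1]+.127)<.05)
    q=P[m&(P[...,2]>.115+.02)];print(q.mean(0),np.percentile(q[:,2],[2,98]))
    w=P[(np.hypot(P[...,0]-.55,P[...,1]+.127)<.04)&(P[...,2]>.03)];print(np.percentile(w[:,2],[1,3,97]))
E
```

```text
[ 0.54510626 -0.109       0.07517201]
[ 0.55030983 -0.13149292  0.1673142 ] [0.14632063 0.17527354]
[0.07817061 0.08332366 0.19804102]
[ 0.54710045 -0.11774485  0.15803059] [0.14467227 0.17092958]
[0.07193377 0.07532141 0.19133509]
```

Request:
move_arm(plan=[[0, 0, 0, -0.2, 0, 0.2, 30], [0, 0, 0, -0.2, 0, 0.2, 30], [0, 0, 0, -0.2, 0, 0.2, 30], [0, 0, 0, -0.2, 0, 0.2, 30], [0, 0, 0, -0.2, 0, 0.2, 30], [0, 0, 0, -0.2, 0, 0.2, 30], [0, 0, 0, -0.2, 0, 0.2, 30], [0, 0, 0, -0.2, 0, 0.2, 30], [0, 0, 0, -0.1, 0, 0.1, 30], [0, 0, 0, -0.05, 0, 0.05, 30]])

```text
t: 26.45
tool_pos: [0.5528, -0.1276, 0.049]
orientation: [-2.874, -0.108, -1.189]
force: [-1.2, 0.0, -3.5]
opening: 0.0374
gripper_force: 35.0
```

Request:
move_arm(plan=[[0, 0, 0, -0.03, 0, 0.03, 30], [0, 0, 0, -0.03, 0, 0.03, 30], [0, 0, 0, -0.03, 0, 0.03, 30], [0, 0, 0, -0.02, 0, 0.02, 30], [0, 0, 0, 0, 0, 0, 30], [0, 0, 0, 0, 0, 0, 30], [0, 0, 0, 0, 0, 0, 30], [0, 0, 0, 0, 0, 0, 30], [0, 0, 0, 0, 0, 0, 30], [0, 0, 0, 0, 0, 0, 30]])

```text
t: 27.45
tool_pos: [0.5532, -0.1278, 0.046]
orientation: [-2.874, -0.109, -1.19]
force: [-0.5, 0.1, -2.0]
opening: 0.0372
gripper_force: 35.0
```

Request:
move_arm(plan=[[0, 0, 0, -0.03, 0, 0.03, 30], [0, 0, 0, -0.03, 0, 0.03, 30], [0, 0, 0, -0.03, 0, 0.03, 30], [0, 0, 0, -0.03, 0, 0.03, 30], [0, 0, 0, 0, 0, 0, 30], [0, 0, 0, 0, 0, 0, 30], [0, 0, 0, 0, 0, 0, 30], [0, 0, 0, 0, 0, 0, 30], [0, 0, 0, 0, 0, 0, 30], [0, 0, 0, 0, 0, 0, 30]])

```text
t: 28.45
tool_pos: [0.5548, -0.1284, 0.044]
orientation: [-2.872, -0.11, -1.196]
force: [-5.2, 1.6, 10.1]
opening: 0.0373
gripper_force: 35.0
```

Request:
move_arm(plan=[[0, 0, 0, 0.02, 0, -0.02, 30], [0, 0, 0, 0.01, 0, -0.01, 30], [0, 0, 0, 0, 0, 0, 30], [0, 0, 0, 0, 0, 0, 60], [0, 0, 0, 0, 0, 0, 60], [0, 0, 0, 0, 0, 0, 60], [0, 0, 0, 0, 0, 0, 60], [0, 0, 0, 0, 0, 0, 60], [0, 0, 0, 0, 0, -0.2, 60], [0, 0, 0, 0, 0, -0.4, 60]])

```text
t: 29.45
tool_pos: [0.542, -0.1282, 0.0529]
orientation: [-2.874, -0.109, -1.188]
force: [-0.3, 1.1, 0.2]
opening: 0.0602
gripper_force: 0.0
```

Request:
move_arm(plan=[[0, 0, 0, 0, 0, -0.6, 60], [0, 0, 0, 0, 0, -0.6, 60], [0, 0, 0, 0, 0, -0.6, 60], [0, 0, 0, 0, 0, -0.6, 60], [0, 0, 0, 0, 0, -0.6, 60], [0, 0, 0, 0, 0, -0.6, 60], [0, 0, 0, 0, 0, -0.6, 60], [0, 0, 0, 0, 0, -0.6, 60], [0, 0, 0, 0, 0, -0.4, 60], [0, 0, 0, 0, 0, 0, 60]])

```text
t: 30.45
tool_pos: [0.48, -0.1563, 0.1536]
orientation: [-2.872, -0.121, -1.152]
force: [0.2, -0.2, 0.2]
opening: 0.0601
gripper_force: 0.0
```

```bash
python3 - <<'E'
from h import *
s=read_state();print(s['tool_pos'])
a=grab('scene');b=grab('side');pickle.dump((a,b),open('v3.pkl','wb'))
for c in(a,b):
    P=cloud(c);hsv=cv2.cvtColor(c['frame'],cv2.COLOR_RGB2HSV);H,S,V=cv2.split(hsv)
    m=(H>=5)&(H<14)&(S>180)&(np.hypot(P[...,0]-.55,P[...,1]+.127)<.05)
    q=P[m&(P[...,2]>.075)];print('cap',q.mean(0).round(4),np.percentile(q[:,2],[2,98]))
    q=q[q[:,2]>.098];print('top',len(q),q.mean(0).round(4))
    q=P[m&(P[...,2]<.07)];print('band',q.mean(0).round(4),np.percentile(q[:,2],[2,98]))
p=np.array(s['tool_pos'])
# retreat up and go tool-down above, TCP so that the wrist camera sees cap: 
plan([([.47,-.13,.24],down(-20.7-0),20)],60)
E
```

```text
[ 0.480018   -0.15625026  0.1536016 ]
cap [ 0.552  -0.1323  0.1012] [0.08579293 0.1078051 ]
top 85 [ 0.5511 -0.1306  0.1042]
band [ 0.5591 -0.1425  0.0396] [0.0248597  0.05404907]
cap [ 0.548  -0.1207  0.0928] [0.07794905 0.10353489]
top 34 [ 0.5483 -0.1245  0.1014]
band [ 0.5475 -0.1121  0.0343] [0.02006206 0.04885961]
[[0.2,-0.33,-0.51,0.11,-0.05,-0.14,60],[0.2,-0.33,-0.51,0.11,-0.05,-0.14,60],[0.2,-0.33,-0.51,0.11,-0.05,-0.14,60],[0.2,-0.33,-0.51,0.1,-0.05,-0.15,60],[0.2,-0.33,-0.51,0.1,-0.04,-0.15,60],[0.2,-0.33,-0.51,0.1,-0.04,-0.15,60],[0.2,-0.33,-0.51,0.09,-0.04,-0.15,60],[0.2,-0.33,-0.51,0.09,-0.04,-0.15,60],[0.2,-0.33,-0.51,0.09,-0.04,-0.16,60],[0.2,-0.33,-0.51,0.09,-0.04,-0.16,60]]
[[0.2,-0.33,-0.51,0.08,-0.03,-0.16,60],[0.19,-0.33,-0.51,0.08,-0.03,-0.16,60],[0.19,-0.33,-0.51,0.07,-0.03,-0.17,60],[0.2,-0.33,-0.51,0.07,-0.03,-0.17,60],[0.19,-0.33,-0.51,0.07,-0.03,-0.17,60],[0.2,-0.33,-0.51,0.06,-0.04,-0.17,60],[0.19,-0.32,-0.51,0.06,-0.03,-0.17,60],[0.2,-0.33,-0.51,0.05,-0.04,-0.17,60],[0.19,-0.32,-0.51,0.05,-0.04,-0.17,60],[0.2,-0.33,-0.5,0.04,-0.03,-0.18,60]]
end [ 0.47   -0.1301  0.24  ] [ 2.585e+00  1.786e+00 -1.000e-03]
```

```bash
python3 - <<'E'
from h import *
plan([([.523,-.19,.23],down(-20.7),20)],60)
E
```

```text
[[0.2,-0.33,-0.51,0.17,0.07,-0.06,60],[0.2,-0.33,-0.51,0.16,0.08,-0.07,60],[0.2,-0.33,-0.51,0.15,0.09,-0.07,60],[0.2,-0.33,-0.51,0.15,0.1,-0.08,60],[0.2,-0.33,-0.51,0.14,0.1,-0.09,60],[0.2,-0.33,-0.51,0.13,0.11,-0.09,60],[0.2,-0.33,-0.51,0.12,0.11,-0.1,60],[0.2,-0.33,-0.51,0.11,0.11,-0.11,60],[0.2,-0.33,-0.51,0.1,0.12,-0.11,60],[0.2,-0.33,-0.51,0.09,0.12,-0.12,60]]
[[0.2,-0.33,-0.51,0.08,0.12,-0.12,60],[0.19,-0.33,-0.51,0.07,0.12,-0.13,60],[0.19,-0.33,-0.51,0.05,0.12,-0.13,60],[0.2,-0.33,-0.51,0.04,0.12,-0.14,60],[0.19,-0.33,-0.51,0.03,0.12,-0.14,60],[0.2,-0.33,-0.51,0.02,0.12,-0.15,60],[0.19,-0.32,-0.51,0.01,0.12,-0.15,60],[0.2,-0.33,-0.51,0,0.12,-0.15,60],[0.19,-0.32,-0.51,-0.01,0.12,-0.15,60],[0.2,-0.33,-0.5,-0.03,0.12,-0.15,60]]
end [ 0.5231 -0.1901  0.2299] [ 2.585e+00  1.786e+00 -1.000e-03]
```

Request:
move_arm(plan=[[0.2, -0.33, -0.51, 0.17, 0.07, -0.06, 60], [0.2, -0.33, -0.51, 0.16, 0.08, -0.07, 60], [0.2, -0.33, -0.51, 0.15, 0.09, -0.07, 60], [0.2, -0.33, -0.51, 0.15, 0.1, -0.08, 60], [0.2, -0.33, -0.51, 0.14, 0.1, -0.09, 60], [0.2, -0.33, -0.51, 0.13, 0.11, -0.09, 60], [0.2, -0.33, -0.51, 0.12, 0.11, -0.1, 60], [0.2, -0.33, -0.51, 0.11, 0.11, -0.11, 60], [0.2, -0.33, -0.51, 0.1, 0.12, -0.11, 60], [0.2, -0.33, -0.51, 0.09, 0.12, -0.12, 60]])

```text
t: 31.55
tool_pos: [0.5018, -0.172, 0.1901]
orientation: [-2.883, -1.007, -0.605]
force: [0.3, 0.4, -0.8]
opening: 0.06
gripper_force: 0.0
```

Request:
move_arm(plan=[[0.2, -0.33, -0.51, 0.08, 0.12, -0.12, 60], [0.19, -0.33, -0.51, 0.07, 0.12, -0.13, 60], [0.19, -0.33, -0.51, 0.05, 0.12, -0.13, 60], [0.2, -0.33, -0.51, 0.04, 0.12, -0.14, 60], [0.19, -0.33, -0.51, 0.03, 0.12, -0.14, 60], [0.2, -0.33, -0.51, 0.02, 0.12, -0.15, 60], [0.19, -0.32, -0.51, 0.01, 0.12, -0.15, 60], [0.2, -0.33, -0.51, 0, 0.12, -0.15, 60], [0.19, -0.32, -0.51, -0.01, 0.12, -0.15, 60], [0.2, -0.33, -0.5, -0.03, 0.12, -0.15, 60]])

```text
t: 32.55
tool_pos: [0.5233, -0.1894, 0.2286]
orientation: [-2.58, -1.789, 0.004]
force: [-0.2, -0.2, 1.2]
opening: 0.0598
gripper_force: 0.0
```

```bash
python3 - <<'E'
from h import *
s=read_state();print(s['tool_pos'],s['orientation'],s['q'])
c=grab('wrist');pickle.dump(c,open('w3.pkl','wb'));P=cloud(c);save(c,'w3.png')
print('cam',-c['t']@c['Rm'])
hsv=cv2.cvtColor(c['frame'],cv2.COLOR_RGB2HSV);H,S,V=cv2.split(hsv)
m=((H>=5)&(H<14)&(S>190)&(V>90)&(P[...,2]>.095)&(P[...,2]<.12)).astype(np.uint8)
ct=max(cv2.findContours(m,0,1)[0],key=cv2.contourArea);(u,v),rad=cv2.minEnclosingCircle(ct);print(u,v,rad,proj(c,[.55,-.1276,.103]))
k=ray(c,u,v,.103);print(k,np.median(P[m>0],0))
x,y=k[:2]
plan([([x,y,.2],down(-20.7),10),([x,y,.095-.008],down(-20.7),10)],60)
E
```

```text
[ 0.5233295  -0.18937259  0.2286317 ] [-2.57976991 -1.78900795  0.00395036] [-4.38620933e-01  1.68552729e-02  1.60918216e+00 -1.07316144e-03
  1.51872240e+00 -8.04347703e-02]
cam [ 0.55100991 -0.11978573  0.38346052]
268.5 141.5 4.743516445159912 (np.float64(277.4806302348136), np.float64(142.68262476467072))
[ 0.54252759 -0.12367285  0.103     ] [ 0.54174722 -0.12659631  0.10288248]
[[0,0,0.01,0.27,-0.02,0.12,60],[0,0,0.01,0.27,-0.02,0.12,60],[0,0,0.01,0.27,-0.02,0.12,60],[0,0,0,0.27,-0.02,0.12,60],[-0.01,0,0.01,0.27,-0.02,0.11,60],[0,0,0,0.27,-0.02,0.12,60],[-0.01,0.01,0.01,0.28,-0.03,0.11,60],[0,0,0,0.27,-0.02,0.12,60],[-0.01,0.01,0.01,0.28,-0.03,0.11,60],[0,0,0,0.27,-0.02,0.12,60]]
[[0,0,0,0,0,0.45,60],[0,0,0,0,0,0.45,60],[0,0,0,0,0,0.45,60],[0,0,0,0,0,0.45,60],[0,0,0,0,0,0.45,60],[0,0,0,0,0,0.45,60],[0,0,0,0,0,0.45,60],[0,0,0,0,0,0.46,60],[0,0,0,0,0,0.45,60],[0,0,0,0,0,0.46,60]]
end [ 0.5426 -0.1238  0.0869] [ 2.584e+00  1.787e+00 -1.000e-03]
```

```bash
python3 - <<'E'
from h import *
c=pickle.load(open('w3.pkl','rb'));P=cloud(c)
hsv=cv2.cvtColor(c['frame'],cv2.COLOR_RGB2HSV);H,S,V=cv2.split(hsv)
print(c['fx']);print(hsv[142,262:296:3].tolist())
print(P[142,262:296:3,2].round(3))
m=((H<18)&(S>150)&(V>60)).astype(np.uint8);m[:, :230]=0;m[:,330:]=0;m[200:]=0;m[:90]=0
for k in cv2.findContours(m,0,1)[0]:
    if cv2.contourArea(k)>40:
        (u,v),r=cv2.minEnclosingCircle(k);print(u,v,r,cv2.contourArea(k),ray(c,u,v,.103))
top=P[(m>0)&(P[...,2]>.097)&(P[...,2]<.11)];print(len(top),top.min(0),top.max(0),top.mean(0))
E
```

```text
291.6194188649068
[[26, 11, 157], [12, 41, 169], [11, 190, 219], [11, 188, 218], [11, 187, 219], [11, 188, 220], [11, 188, 220], [11, 186, 221], [11, 186, 221], [11, 150, 218], [27, 12, 199], [57, 18, 154]]
[0.07  0.074 0.103 0.104 0.103 0.102 0.102 0.104 0.104 0.103 0.073 0.07 ]
277.2200012207031 144.89999389648438 12.085565567016602 418.0 [ 0.54907428 -0.12940113  0.103     ]
450 [ 0.53819347 -0.14053573  0.10073655] [ 0.56003943 -0.11851208  0.1053805 ] [ 0.54929082 -0.12940043  0.10292615]
```

```bash
python3 - <<'E'
from h import *
plan([([.5493,-.1294,.19],down(-20.7),8),([.5493,-.1294,.088],down(-20.7),12)],50)
E
```

```text
[[0,0,0.01,0.33,0.02,0.2,50],[0,0,0.01,0.32,0.01,0.19,50],[-0.01,0,0.01,0.33,0.01,0.2,50],[0,0,0.01,0.32,0.01,0.19,50],[-0.01,0.01,0.01,0.33,0.02,0.2,50],[0,0,0,0.32,0.01,0.2,50],[-0.01,0.01,0.01,0.33,0.02,0.19,50],[0,0,0,0.32,0.01,0.2,50],[0,0,0,0,0,0.34,50],[0,0,0,0,0,0.34,50]]
[[0,0,0,0,0,0.34,50],[0,0,0,0,0,0.34,50],[0,0,0,0,0,0.34,50],[0,0,0,0,0,0.34,50],[0,0,0,0,0,0.34,50],[0,0,0,0,0,0.34,50],[0,0,0,0,0,0.34,50],[0,0,0,0,0,0.34,50],[0,0,0,0,0,0.34,50],[0,0,0,0,0,0.34,50]]
end [ 0.5492 -0.1295  0.0879] [ 2.584e+00  1.787e+00 -1.000e-03]
```

Request:
move_arm(plan=[[0, 0, 0.01, 0.33, 0.02, 0.2, 50], [0, 0, 0.01, 0.32, 0.01, 0.19, 50], [-0.01, 0, 0.01, 0.33, 0.01, 0.2, 50], [0, 0, 0.01, 0.32, 0.01, 0.19, 50], [-0.01, 0.01, 0.01, 0.33, 0.02, 0.2, 50], [0, 0, 0, 0.32, 0.01, 0.2, 50], [-0.01, 0.01, 0.01, 0.33, 0.02, 0.19, 50], [0, 0, 0, 0.32, 0.01, 0.2, 50], [0, 0, 0, 0, 0, 0.34, 50], [0, 0, 0, 0, 0, 0.34, 50]])

```text
t: 33.6
tool_pos: [0.5491, -0.1299, 0.173]
orientation: [2.589, 1.779, 0.005]
force: [0.8, -0.4, -0.3]
opening: 0.05
gripper_force: 0.0
```

Request:
move_arm(plan=[[0, 0, 0, 0, 0, 0.34, 50], [0, 0, 0, 0, 0, 0.34, 50], [0, 0, 0, 0, 0, 0.34, 50], [0, 0, 0, 0, 0, 0.34, 50], [0, 0, 0, 0, 0, 0.34, 50], [0, 0, 0, 0, 0, 0.34, 50], [0, 0, 0, 0, 0, 0.34, 50], [0, 0, 0, 0, 0, 0.34, 50], [0, 0, 0, 0, 0, 0.34, 50], [0, 0, 0, 0, 0, 0.34, 50]])

```text
t: 34.6
tool_pos: [0.5493, -0.13, 0.088]
orientation: [2.589, 1.778, 0.005]
force: [0.7, 0.6, -0.1]
opening: 0.0501
gripper_force: 0.0
```

Request:
move_arm(plan=[[0, 0, 0, 0, 0, 0, 18], [0, 0, 0, 0, 0, 0, 18], [0, 0, 0, 0, 0, 0, 18], [0, 0, 0, 0, 0, 0, 18], [0, 0, 0, 0, 0, 0, 18], [0, 0, 0, 0, 0, 0, 18], [0, 0, 0, 0, 0, 0, 18], [0, 0, 0, 0, 0, 0, 18], [0, 0, 0, 0, 0, 0, 18], [0, 0, 0, 0, 0, 0, 18]], force=25)

```text
t: 35.6
tool_pos: [0.5496, -0.1301, 0.0892]
orientation: [2.589, 1.778, 0.006]
force: [-0.7, -0.3, 4.7]
opening: 0.0236
gripper_force: 25.0
```

```bash
python3 - <<'E'
from h import *
s=read_state();x,y,z=s['tool_pos']
plan([([x,y,.26],down(-20.7),10),([.490,.060,.26],down(-20.7),10)],18)
E
```

```text
[[0,0,-0.01,0,0,-0.68,18],[0,0,-0.01,0,0,-0.68,18],[0,0,0,0,0,-0.68,18],[0,0,-0.01,0,0,-0.68,18],[0.01,0,0,0,0,-0.69,18],[0,0,-0.01,0,0,-0.68,18],[0.01,-0.01,0,0,0,-0.69,18],[0,0,-0.01,0,0.01,-0.68,18],[0.01,-0.01,0,0.01,0,-0.69,18],[0,0,-0.01,0,0.01,-0.68,18]]
[[0,0,0,0.63,-0.49,0,18],[0,0,0,0.63,-0.49,0,18],[0,0,0,0.63,-0.49,0,18],[0,0,0,0.63,-0.49,0,18],[0,0,0,0.63,-0.49,0,18],[0,0,0,0.62,-0.49,0,18],[0,0,0,0.63,-0.5,0,18],[0,0,0,0.62,-0.49,0,18],[0,0,0,0.63,-0.5,0,18],[0,0,0,0.62,-0.49,0,18]]
end [0.49   0.0599 0.26  ] [-2.584 -1.786 -0.   ]
```

Request:
move_arm(plan=[[0, 0, 0, 0, 0, -0.68, 18], [0, 0, 0, 0, 0, -0.68, 18], [0, 0, 0, 0, 0, -0.68, 18], [0, 0, 0, 0, 0, -0.68, 18], [0, 0, 0, 0, 0, -0.69, 18], [0, 0, 0, 0, 0, -0.68, 18], [0, 0, 0, 0, 0, -0.69, 18], [0, 0, 0, 0, 0, -0.68, 18], [0, 0, 0, 0, 0, -0.69, 18], [0, 0, 0, 0, 0, -0.68, 18]])

```text
t: 36.6
tool_pos: [0.5481, -0.13, 0.2588]
orientation: [-2.589, -1.778, -0.003]
force: [0.2, -0.9, -2.3]
opening: 0.0234
gripper_force: 25.0
```

Request:
move_arm(plan=[[0, 0, 0, 0.63, -0.49, 0, 18], [0, 0, 0, 0.63, -0.49, 0, 18], [0, 0, 0, 0.63, -0.49, 0, 18], [0, 0, 0, 0.63, -0.49, 0, 18], [0, 0, 0, 0.63, -0.49, 0, 18], [0, 0, 0, 0.62, -0.49, 0, 18], [0, 0, 0, 0.63, -0.5, 0, 18], [0, 0, 0, 0.62, -0.49, 0, 18], [0, 0, 0, 0.63, -0.5, 0, 18], [0, 0, 0, 0.62, -0.49, 0, 18]])

```text
t: 37.6
tool_pos: [0.4887, 0.0617, 0.2578]
orientation: [-2.589, -1.778, -0.002]
force: [0.5, 0.2, -2.5]
opening: 0.0233
gripper_force: 25.0
```

```bash
python3 - <<'E'
from h import *
s=read_state();print(s['tool_pos'],s['orientation'],s['force'],s['opening'])
c=grab('wrist');pickle.dump(c,open('w4.pkl','wb'));P=cloud(c);save(c,'w4.png')
ex=np.array([np.cos(np.radians(69.3)),np.sin(np.radians(69.3)),0]);ey=np.array([-ex[1],ex[0],0]);D=np.array([.533,.179,0])
for nm,X,Y in(('i1',0,0),('i2',0,.042),('i3',.0364,.021),('i4',.0364,-.021),('i5',0,-.042),('ga',-.0364,.021),('gb',-.0364,-.021)):
    w=D+ex*X+ey*Y+[0,0,.105];u,v=proj(c,w)
    sel=P[(np.hypot(P[...,0]-w[0],P[...,1]-w[1])<.018)&(P[...,2]>.098)&(P[...,2]<.112)]
    print(nm,w.round(4),round(u),round(v),len(sel),sel.mean(0).round(4) if len(sel) else '', ((sel.min(0)+sel.max(0))/2).round(4) if len(sel) else '')
E
```

```text
[0.48870546 0.06169816 0.25777838] [-2.58865291e+00 -1.77815585e+00 -2.00877238e-03] [ 0.48353376  0.16060868 -2.50121365] 0.02331889222865941
i1 [0.533 0.179 0.105] 273 80 508 [0.5332 0.1779 0.1048] [0.5333 0.1781 0.1027]
i2 [0.4937 0.1938 0.105 ] 230 81 526 [0.4944 0.1926 0.1047] [0.4941 0.193  0.1027]
i3 [0.5262 0.2205 0.105 ] 250 38 589 [0.5266 0.219  0.1047] [0.5267 0.2195 0.1027]
i4 [0.5655 0.2056 0.105 ] 295 38 588 [0.5655 0.2042 0.1047] [0.5659 0.2045 0.1028]
i5 [0.5723 0.1642 0.105 ] 316 80 514 [0.5721 0.1632 0.1048] [0.5725 0.1632 0.1029]
ga [0.5005 0.1524 0.105 ] 252 120 0  
gb [0.5398 0.1375 0.105 ] 294 120 0
```

View pics/w4.png

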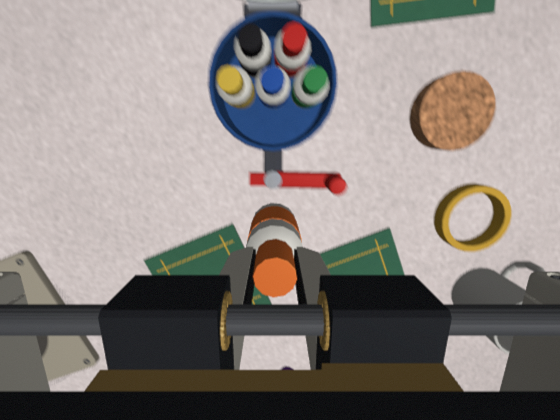

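The wrist view shows the open canister with the blue cap at (273,82), black (250,40), red (294,40), yellow (230,80) and green (316,80). The two near places are free at (252,120) and (294,120), and the held bottle is upright. I will use gap_a.

```bash
python3 - <<'E'
from h import *
s=read_state();r=R.from_rotvec(s['orientation'])
print(r.as_matrix()[:,2])
plan([([.5010,.1506,.255],r,8),([.5010,.1506,.120],r,12)],18)
E
```

```text
[-6.07084291e-05  3.49294110e-03 -9.99993898e-01]
[[0,0,0,0.43,-0.09,0.02,18],[0,0,0,0.43,-0.09,0.01,18],[0,0,0,0.43,-0.09,0.02,18],[0,0,0,0.42,-0.1,0.01,18],[0,0,0,0.43,-0.09,0.02,18],[0,0,0,0.42,-0.1,0.01,18],[0,0,0,0.43,-0.09,0.02,18],[0,0,0,0.42,-0.1,0.01,18],[0,0,0,0,0,0.45,18],[0,0,0,0,0,0.45,18]]
[[0,0,0,0,0,0.45,18],[0,0,0,0,0,0.45,18],[0,0,0,0,0,0.45,18],[0,0,0,0,0,0.45,18],[0,0,0,0,0,0.45,18],[0,0,0,0,0,0.45,18],[0,0,0,0,0,0.45,18],[0,0,0,0,0,0.45,18],[0,0,0,-0.01,0,0.45,18],[0,0,0,0,0.01,0.45,18]]
end [0.5011 0.1507 0.1201] [-2.586 -1.779 -0.003]
```

Request:
move_arm(plan=[[0, 0, 0, 0.43, -0.09, 0.02, 18], [0, 0, 0, 0.43, -0.09, 0.01, 18], [0, 0, 0, 0.43, -0.09, 0.02, 18], [0, 0, 0, 0.42, -0.1, 0.01, 18], [0, 0, 0, 0.43, -0.09, 0.02, 18], [0, 0, 0, 0.42, -0.1, 0.01, 18], [0, 0, 0, 0.43, -0.09, 0.02, 18], [0, 0, 0, 0.42, -0.1, 0.01, 18], [0, 0, 0, 0, 0, 0.45, 18], [0, 0, 0, 0, 0, 0.45, 18]])

```text
t: 38.65
tool_pos: [0.5035, 0.1468, 0.2334]
orientation: [2.588, 1.779, 0.005]
force: [0.1, 0.2, -2.9]
opening: 0.0236
gripper_force: 25.0
```

Request:
move_arm(plan=[[0, 0, 0, 0, 0, 0.45, 18], [0, 0, 0, 0, 0, 0.45, 18], [0, 0, 0, 0, 0, 0.45, 18], [0, 0, 0, 0, 0, 0.45, 18], [0, 0, 0, 0, 0, 0.45, 18], [0, 0, 0, 0, 0, 0.3, 18], [0, 0, 0, 0, 0, 0, 18], [0, 0, 0, 0, 0, 0, 18], [0, 0, 0, 0, 0, 0, 18], [0, 0, 0, 0, 0, 0, 18]])

```text
t: 39.65
tool_pos: [0.5041, 0.1468, 0.1712]
orientation: [2.589, 1.778, 0.007]
force: [0.0, 0.3, -2.2]
opening: 0.0239
gripper_force: 25.0
```

```bash
python3 - <<'E'
from h import *
s=read_state();r=R.from_rotvec(s['orientation']);print(s['tool_pos'],s['force'],r.as_matrix()[:,2],s['opening'])
plan([([.5010,.1506,.160],r,2),([.5010,.1506,.100],r,18)],18)
a=grab('scene');b=grab('side')
for c in(a,b):
    P=cloud(c);H,S,V=cv2.split(cv2.cvtColor(c['frame'],cv2.COLOR_RGB2HSV))
    m=(np.hypot(P[...,0]-.501,P[...,1]-.151)<.03)&(P[...,2]>.06)&(P[...,2]<.14)&((S<70)&(V>70)|(H>=5)&(H<14)&(S>170));q=P[m]
    # axis at low/high
    for lo,hi in((.075,.11),(.11,.135)):
        w=q[(q[:,2]>lo)&(q[:,2]<hi)];print(lo,len(w),((w.min(0)+w.max(0))/2).round(4) if len(w) else '')
E
```

```text
[0.50413057 0.14682758 0.17123363] [ 0.00285522  0.33728404 -2.2089766 ] [ 0.00446296  0.0016267  -0.99998872] 0.02387061440358425
[[0,0,0,0.05,-0.09,0.22,18],[0,0,0,0.04,-0.08,0.23,18],[0,0,0,0,0,0.13,18],[0,0,0,0,0,0.13,18],[0,0,0,0,0,0.13,18],[0,0,0,0,0,0.13,18],[0,0,0,0,0,0.13,18],[0,0,0,0,0,0.13,18],[0,0,0,0,0,0.13,18],[0,0,0,0,0,0.14,18]]
[[0,0,0,0,0,0.13,18],[0,0,0,0,0,0.14,18],[0,0,0,0,0,0.13,18],[0,0,0,0,0,0.14,18],[0,0,0,0,0,0.13,18],[0,0,0,0,0,0.14,18],[0,0,0,0,0,0.13,18],[0,0,0,0,0,0.14,18],[0,0,0,0,-0.01,0.13,18],[0,0,0,0,0,0.14,18]]
end [0.5011 0.1507 0.1   ] [2.589 1.778 0.007]
0.075 39 [0.508  0.1482 0.0927]
0.11 85 [0.5073 0.1358 0.1226]
0.075 116 [0.4998 0.1603 0.0979]
0.11 210 [0.5037 0.1578 0.1224]
```

Request:
move_arm(plan=[[0, 0, 0, 0.04, -0.08, 0, 18], [0, 0, 0, 0.04, -0.08, 0, 18], [0, 0, 0, 0, 0, 0, 18], [0, 0, 0, 0, 0, 0, 18], [0, 0, 0, 0, 0, 0, 18], [0, 0, 0, 0, 0, 0, 18], [0, 0, 0, 0, 0, 0, 18], [0, 0, 0, 0, 0, 0, 18], [0, 0, 0, 0, 0, 0, 18], [0, 0, 0, 0, 0, 0, 18]])

```text
t: 40.75
tool_pos: [0.5006, 0.15, 0.1704]
orientation: [2.589, 1.778, 0.005]
force: [0.0, -0.5, -2.5]
opening: 0.0236
gripper_force: 25.0
```

```bash
python3 - <<'E'
from h import *
L=[]
for i in range(6):
    c=grab('wrist');s=read_state();L.append([*s['tool_pos'],*R.from_rotvec(s['orientation']).as_matrix()[:,2],-(c['t']@c['Rm'])[0],-(c['t']@c['Rm'])[1]])
L=np.array(L);print(L.mean(0).round(4),L.std(0).round(5))
p=L[:,:3].mean(0);r=R.from_rotvec(s['orientation'])
P=cloud(c);D=[]
ex=np.array([np.cos(np.radians(69.3)),np.sin(np.radians(69.3)),0]);ey=np.array([-ex[1],ex[0],0])
for X,Y in((0,0),(0,.042),(.0364,.021),(.0364,-.021),(0,-.042)):
    w=np.array([.5333,.1778,0])+ex*X+ey*Y
    q=P[(np.hypot(P[...,0]-w[0],P[...,1]-w[1])<.018)&(P[...,2]>.098)&(P[...,2]<.112)]
    if len(q)>200:print(X,Y,len(q),((q.min(0)+q.max(0))/2-w)[:2].round(4))
plan([([.5010,.1506,p[2]],r,2),([.5010,.1506,.100],r,18)],18,(p,r))
E
```

```text
[ 0.5006  0.15    0.1704  0.0031  0.0013 -1.      0.528   0.2192] [1.e-05 1.e-05 2.e-05 2.e-05 2.e-05 0.e+00 0.e+00 1.e-05]
0 0 753 [0.0002 0.0008]
0 0.042 761 [0.0004 0.0008]
0.0364 0.021 838 [0.0002 0.0006]
0.0364 -0.021 869 [0.0002 0.0005]
0 -0.042 784 [-0.      0.0007]
[[0,0,0,0.01,0,0,18],[0,0,0,0.02,0.01,0,18],[0,0,0,0,0,0.16,18],[0,0,0,0,0,0.16,18],[0,0,0,0,0,0.16,18],[0,0,0,0,0,0.16,18],[0,0,0,0,0,0.16,18],[0,0,0,0,0,0.16,18],[0,0,0,0,0,0.15,18],[0,0,0,0,0,0.16,18]]
[[0,0,0,0,0,0.15,18],[0,0,0,0,0,0.16,18],[0,0,0,0,0,0.15,18],[0,0,0,0,0,0.16,18],[0,0,0,0,0,0.15,18],[0,0,0,0,0,0.16,18],[0,0,0,0,0,0.15,18],[0,0,0,0,0,0.16,18],[0,0,0,0,-0.01,0.15,18],[0,0,0,-0.01,0,0.16,18]]
end [0.501  0.1505 0.0999] [2.589 1.778 0.005]
```

Request:
move_arm(plan=[[0, 0, 0, 0.02, 0, 0, 18], [0, 0, 0, 0.02, 0, 0, 18], [0, 0, 0, 0, 0, 0.16, 18], [0, 0, 0, 0, 0, 0.16, 18], [0, 0, 0, 0, 0, 0.16, 18], [0, 0, 0, 0, 0, 0.16, 18], [0, 0, 0, 0, 0, 0.16, 18], [0, 0, 0, 0, 0, 0.16, 18], [0, 0, 0, 0, 0, 0.16, 18], [0, 0, 0, 0, 0, 0.16, 18]])

```text
t: 42.05
tool_pos: [0.5011, 0.151, 0.1381]
orientation: [2.589, 1.778, 0.005]
force: [-0.6, 0.7, -3.0]
opening: 0.0232
gripper_force: 25.0
```

Request:
move_arm(plan=[[0, 0, 0, 0, 0, 0.16, 18], [0, 0, 0, 0, 0, 0.16, 18], [0, 0, 0, 0, 0, 0.16, 18], [0, 0, 0, 0, 0, 0.16, 18], [0, 0, 0, 0, 0, 0.16, 18], [0, 0, 0, 0, 0, 0.16, 18], [0, 0, 0, 0, 0, 0.16, 18], [0, 0, 0, 0, 0, 0.16, 18], [0, 0, 0, 0, 0, 0.12, 18], [0, 0, 0, 0, 0, 0.08, 18]])

```text
t: 43.05
tool_pos: [0.5011, 0.151, 0.101]
orientation: [2.589, 1.778, 0.005]
force: [-0.2, 0.3, -3.0]
opening: 0.0234
gripper_force: 25.0
```

Request:
move_arm(plan=[[0, 0, 0, 0, 0, 0.04, 18], [0, 0, 0, 0, 0, 0.04, 18], [0, 0, 0, 0, 0, 0.04, 18], [0, 0, 0, 0, 0, 0.04, 18], [0, 0, 0, 0, 0, 0.04, 18], [0, 0, 0, 0, 0, 0.04, 18], [0, 0, 0, 0, 0, 0, 18], [0, 0, 0, 0, 0, 0, 18], [0, 0, 0, 0, 0, 0, 18], [0, 0, 0, 0, 0, 0, 18]])

```text
t: 44.05
tool_pos: [0.5013, 0.151, 0.0955]
orientation: [2.589, 1.778, 0.005]
force: [1.4, -0.0, -2.3]
opening: 0.0235
gripper_force: 25.0
```

Request:
move_arm(plan=[[0, 0, 0, 0, 0, 0.04, 18], [0, 0, 0, 0, 0, 0.04, 18], [0, 0, 0, 0, 0, 0.04, 18], [0, 0, 0, 0, 0, 0.02, 18], [0, 0, 0, 0, 0, 0, 18], [0, 0, 0, 0, 0, 0, 18], [0, 0, 0, 0, 0, 0, 18], [0, 0, 0, 0, 0, 0, 18], [0, 0, 0, 0, 0, 0, 18], [0, 0, 0, 0, 0, 0, 18]])

```text
t: 45.05
tool_pos: [0.5012, 0.151, 0.092]
orientation: [2.589, 1.778, 0.005]
force: [0.7, -0.1, -2.2]
opening: 0.0236
gripper_force: 25.0
```

Request:
move_arm(plan=[[0, 0, 0, 0, 0, 0.03, 18], [0, 0, 0, 0, 0, 0.03, 18], [0, 0, 0, 0, 0, 0.02, 18], [0, 0, 0, 0, 0, 0, 18], [0, 0, 0, 0, 0, 0, 18], [0, 0, 0, 0, 0, 0, 18], [0, 0, 0, 0, 0, 0, 18], [0, 0, 0, 0, 0, 0, 18], [0, 0, 0, 0, 0, 0, 18], [0, 0, 0, 0, 0, 0, 18]])

```text
t: 46.05
tool_pos: [0.5017, 0.1513, 0.0912]
orientation: [2.589, 1.778, 0.007]
force: [-3.8, -0.7, 8.3]
opening: 0.0235
gripper_force: 25.0
```

Contact with the floor is gentle. Now release and retreat.

Request:
move_arm(plan=[[0, 0, 0, 0, 0, -0.03, 18], [0, 0, 0, 0, 0, 0, 18], [0, 0, 0, 0, 0, 0, 28], [0, 0, 0, 0, 0, 0, 34], [0, 0, 0, 0, 0, 0, 38], [0, 0, 0, 0, 0, 0, 38], [0, 0, 0, 0, 0, 0, 38], [0, 0, 0, 0, 0, -0.1, 38], [0, 0, 0, 0, 0, -0.2, 38], [0, 0, 0, 0, 0, -0.3, 38]])

```text
t: 47.05
tool_pos: [0.501, 0.151, 0.1059]
orientation: [2.589, 1.778, 0.004]
force: [-0.0, 0.6, -0.3]
opening: 0.0378
gripper_force: 0.0
```

Request:
move_arm(plan=[[0, 0, 0, 0, 0, -0.5, 38], [0, 0, 0, 0, 0, -0.6, 38], [0, 0, 0, 0, 0, -0.7, 38], [0, 0, 0, 0, 0, -0.7, 38], [0, 0, 0, 0, 0, -0.7, 38], [0, 0, 0, 0, 0, -0.6, 38], [0, 0, 0, -0.4, 0, -0.3, 38], [0, 0, 0, -0.8, 0, 0, 38], [0, 0, 0, -0.8, 0, 0, 38], [0, 0, 0, -0.8, 0, 0, 38]])

```text
t: 48.05
tool_pos: [0.475, 0.0844, 0.2081]
orientation: [2.589, 1.778, 0.005]
force: [0.9, 1.2, -0.6]
opening: 0.0382
gripper_force: 0.0
```

Request:
move_arm(plan=[[0, 0, 0, -0.6, 0, 0, 38], [0, 0, 0, -0.4, 0, 0, 38], [0, 0, 0, 0, 0, 0, 38], [0, 0, 0, 0, 0, 0, 38], [0, 0, 0, 0, 0, 0, 38], [0, 0, 0, 0, 0, 0, 38], [0, 0, 0, 0, 0, 0, 38], [0, 0, 0, 0, 0, 0, 38], [0, 0, 0, 0, 0, 0, 38], [0, 0, 0, 0, 0, 0, 38]])

```text
t: 49.05
tool_pos: [0.4667, 0.0623, 0.2079]
orientation: [2.589, 1.778, 0.005]
force: [-0.3, -0.6, -0.2]
opening: 0.0382
gripper_force: 0.0
```

```bash
python3 - <<'E'
from h import *
s=read_state();print(s['tool_pos'],s['force'])
c=grab('wrist');P=cloud(c);save(c,'w5.png')
ex=np.array([np.cos(np.radians(69.3)),np.sin(np.radians(69.3)),0]);ey=np.array([-ex[1],ex[0],0])
for X,Y in((0,0),(0,.042),(.0364,.021),(.0364,-.021),(0,-.042),(-.0364,.021)):
    w=np.array([.5333,.1778,0])+ex*X+ey*Y
    q=P[(np.hypot(P[...,0]-w[0],P[...,1]-w[1])<.018)&(P[...,2]>.1)&(P[...,2]<.112)]
    print(X,Y,len(q),((q.min(0)+q.max(0))/2-w)[:2].round(4),np.median(q[:,2]) if len(q) else '')
E
```

```text
[0.46672581 0.06227622 0.2079226 ] [-0.26578508 -0.56542632 -0.2251832 ]
0 0 768 [0.0001 0.0004] 0.10494584047493372
0 0.042 765 [0.0002 0.0005] 0.10485725638467404
0.0364 0.021 709 [ 0.0001 -0.0013] 0.10475681106172689
0.0364 -0.021 717 [ 0.0001 -0.0014] 0.10482764996932493
0 -0.042 774 [-0.0003  0.0004] 0.10485724819074832
-0.0364 0.021 652 [0.0013 0.0001] 0.10492151519662526
```

View pics/w5.png

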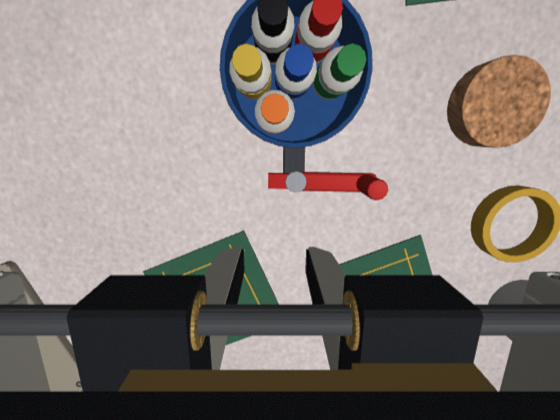

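The orange bottle stands upright at (275,110) in gap_a, about 1 mm from its centre. The others are unmoved, the latch is aside and the arm is clear.

```bash
python3 -c "
from plant import close_job
print(close_job())"
```

```text
the job is handed in; nothing more can be done
None
```

I handed the job in at about 49 s of the 72 s allowed: the orange bottle stands upright in gap_a about 1 mm from its centre, after being stood on the mat and let go, and the lid is open, the latch aside and the other five bottles still in place; the hand-in returned no verdict.

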